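# Pack the thermometer rack for transport

### The job

Pack the probe thermometers for transport: first pull the rack's end cap fully back past its click, then snap every probe thermometer (the steel rods with square black collars) fully home in the spring clips, one to each place and centred across the rack. Then lay the flat aluminium keeper bar across them, down in the two raised saddles, and finally push the end cap fully home over the bar's end. Do not tip over the two small amber bottles or the open white tub beside the rack.

Things in the scene. Friction and masses are not known exactly. Their poses are not given: they have to be found in the camera images.
- rack: Fixed transport rack; origin on the bench under the middle of its four clip places. x: along the clipped probes; y: along the row of places, towards the end cap. Grey base 130 (x) by 262 mm (y -115 to +147), 10 mm thick. Two aluminium rails run along y at x = +45 and -45 mm, 18 mm wide, tops 24 mm up; white spring clips on them. Places are 45 mm apart.
- place1 (a point): Clip place 1 of 4: where a probe's centre lies when home, axis along the rack's x, 32 mm above the bench; axes as the rack's. A clip (16 mm wide, 49 mm tall) stands on each rail; between x = -36 and +36 mm it is open down to the 10 mm base, for fingers. Clips open upward, with an 11 mm mouth 40 mm up.
- place2 (a point): Clip place 2, as place 1. A level probe over the place is pressed straight down: the clips' lips spread sideways (10 to 16 N in all) and snap over the rod, which then rests on the rails. Not yet pressed home it lies on the lips, its axis about 46 mm up.
- place3 (a point): Clip place 3, as place 1.
- place4 (a point): Clip place 4, as place 1; nearest the end cap.
- bar_seat (a point): Where the keeper bar's centre lies once laid, 51 mm above the bench; axes as the rack's. The bar lies along the rack's y in two saddles 102.5 mm either side (11 mm long in y): floor 44 mm up, flared cheeks 23 mm apart at the floor, 38 mm at their tops 65 mm up. It passes 4 mm above the clipped probes.
- bar: Flat aluminium keeper bar, 240 mm long (its y axis), 18 mm wide (x), 14 mm thick (z), 120 g; origin at its centre. Either way round or over will do.
- cap (a joint): End cap along its slide, m: 0 = fully home over the bar's end, 0.030 = pulled fully back, towards the rack's +y. A click at mid travel (0.015) takes up to about 10 N to pass; beyond it the cap slides easily (1 to 2 N) on to its stop and stays where left. While home, its hood bars the way down into the saddle at that end.
- cap_grip (a point): Grip point on the end cap's black fin (moves with it), 92 mm above the bench; axes as the rack's. Fin: 14 mm thick (rack y), 34 mm wide (rack x), from 72 to 107 mm above the bench. The grey hood below (44 mm in x, top 72 mm up) reaches 23 mm from this point towards the probes and 11 mm the other way.
- probe1: Steel probe thermometer lying level: round rod, diameter 16 mm, bare for 75 mm either side of its origin, a square black collar (20 x 20 x 8 mm) at each end; 166 mm long and a small white button on one end; 90 g. Origin at its centre on its axis, x along the rod. On the bench the axis is 10 mm up. Any side up, either end first will do. May be absent (None).
- probe2: Steel probe thermometer lying level: round rod, diameter 16 mm, bare for 75 mm either side of its origin, a square black collar (20 x 20 x 8 mm) at each end; 166 mm long and a small white button on one end; 90 g. Origin at its centre on its axis, x along the rod. On the bench the axis is 10 mm up. Any side up, either end first will do. May be absent (None).
- probe3: Steel probe thermometer lying level: round rod, diameter 16 mm, bare for 75 mm either side of its origin, a square black collar (20 x 20 x 8 mm) at each end; 166 mm long and a small white button on one end; 90 g. Origin at its centre on its axis, x along the rod. On the bench the axis is 10 mm up. Any side up, either end first will do. May be absent (None).
- probe4: Steel probe thermometer lying level: round rod, diameter 16 mm, bare for 75 mm either side of its origin, a square black collar (20 x 20 x 8 mm) at each end; 166 mm long and a small white button on one end; 90 g. Origin at its centre on its axis, x along the rod. On the bench the axis is 10 mm up. Any side up, either end first will do. May be absent (None).
- reagent1: Small amber reagent bottle, 48 mm wide, 85 mm tall; origin under its foot, z up. To be left standing.
- reagent2: Small amber reagent bottle, 44 mm wide, 70 mm tall; origin under its foot, z up. To be left standing.
- tub2: Open white plastic tub, 90 mm wide, 75 mm tall; origin under its foot, z up. To be left standing.
Mind the look-alikes: they are no part of the job. Leave any pink look-alike of the probe2 alone. Leave any red look-alike of the bar alone.

How it is judged:
On the way, in this order (a step that is already met when the one before it is completed fails the run):
1. the end cap is pulled fully back past its click (value of joint cap above 0.024 m), for 0.2 s.
2. every probe is snapped home in a clip place (angle between the x axis of each of probe1, probe2, probe3, probe4 and the x axis of rack, either way round below 0.08 rad and ((x of probe1 in the frame of place1 between -0.015 and 0.015 m and y of probe1 in the frame of place1 between -0.004 and 0.004 m and z of probe1 in the frame of place1 between -0.003 and 0.003 m) or (x of probe1 in the frame of place2 between -0.015 and 0.015 m and y of probe1 in the frame of place2 between -0.004 and 0.004 m and z of probe1 in the frame of place2 between -0.003 and 0.003 m) or (x of probe1 in the frame of place3 between -0.015 and 0.015 m and y of probe1 in the frame of place3 between -0.004 and 0.004 m and z of probe1 in the frame of place3 between -0.003 and 0.003 m) or (x of probe1 in the frame of place4 between -0.015 and 0.015 m and y of probe1 in the frame of place4 between -0.004 and 0.004 m and z of probe1 in the frame of place4 between -0.003 and 0.003 m)) and ((x of probe2 in the frame of place1 between -0.015 and 0.015 m and y of probe2 in the frame of place1 between -0.004 and 0.004 m and z of probe2 in the frame of place1 between -0.003 and 0.003 m) or (x of probe2 in the frame of place2 between -0.015 and 0.015 m and y of probe2 in the frame of place2 between -0.004 and 0.004 m and z of probe2 in the frame of place2 between -0.003 and 0.003 m) or (x of probe2 in the frame of place3 between -0.015 and 0.015 m and y of probe2 in the frame of place3 between -0.004 and 0.004 m and z of probe2 in the frame of place3 between -0.003 and 0.003 m) or (x of probe2 in the frame of place4 between -0.015 and 0.015 m and y of probe2 in the frame of place4 between -0.004 and 0.004 m and z of probe2 in the frame of place4 between -0.003 and 0.003 m)) and ((x of probe3 in the frame of place1 between -0.015 and 0.015 m and y of probe3 in the frame of place1 between -0.004 and 0.004 m and z of probe3 in the frame of place1 between -0.003 and 0.003 m) or (x of probe3 in the frame of place2 between -0.015 and 0.015 m and y of probe3 in the frame of place2 between -0.004 and 0.004 m and z of probe3 in the frame of place2 between -0.003 and 0.003 m) or (x of probe3 in the frame of place3 between -0.015 and 0.015 m and y of probe3 in the frame of place3 between -0.004 and 0.004 m and z of probe3 in the frame of place3 between -0.003 and 0.003 m) or (x of probe3 in the frame of place4 between -0.015 and 0.015 m and y of probe3 in the frame of place4 between -0.004 and 0.004 m and z of probe3 in the frame of place4 between -0.003 and 0.003 m)) and ((x of probe4 in the frame of place1 between -0.015 and 0.015 m and y of probe4 in the frame of place1 between -0.004 and 0.004 m and z of probe4 in the frame of place1 between -0.003 and 0.003 m) or (x of probe4 in the frame of place2 between -0.015 and 0.015 m and y of probe4 in the frame of place2 between -0.004 and 0.004 m and z of probe4 in the frame of place2 between -0.003 and 0.003 m) or (x of probe4 in the frame of place3 between -0.015 and 0.015 m and y of probe4 in the frame of place3 between -0.004 and 0.004 m and z of probe4 in the frame of place3 between -0.003 and 0.003 m) or (x of probe4 in the frame of place4 between -0.015 and 0.015 m and y of probe4 in the frame of place4 between -0.004 and 0.004 m and z of probe4 in the frame of place4 between -0.003 and 0.003 m))), for 0.2 s.
3. the keeper bar lies in both saddles across the probes (x of bar in the frame of bar_seat between -0.005 and 0.005 m and y of bar in the frame of bar_seat between -0.01 and 0.01 m and z of bar in the frame of bar_seat between -0.0035 and 0.0035 m and angle between the y axis of bar and the y axis of rack, either way round below 0.05 rad and value of joint cap above 0.02 m), for 0.2 s.
At the end, for the whole second after the job is handed in: Every probe home in a clip place (within 15 mm along, 4 mm across, 3 mm in height, 0.08 rad), the bar down in both saddles (5 mm across, 10 mm along, 3.5 mm in height, 0.05 rad), the end cap pushed home (joint below 4 mm), all at rest (all of step 2 and x of bar in the frame of bar_seat between -0.005 and 0.005 m and y of bar in the frame of bar_seat between -0.01 and 0.01 m and z of bar in the frame of bar_seat between -0.0035 and 0.0035 m and angle between the y axis of bar and the y axis of rack, either way round below 0.05 rad and value of joint cap below 0.004 m and linear speed of each of probe1, probe2, probe3, probe4, bar below 0.02 m/s); the robot touches nothing.
It fails at once if an amber bottle or the tub beside the rack is tipped over (angle between any of reagent1, reagent2, tub2's own z axis and vertical above 0.6 rad).
Of probe1, probe2, probe3, probe4 only 3 to 4 are there at a start; the rules pass over those that are not, and their reading is None.
At some moment in a run one of probe1, probe2, probe3, probe4, bar may be knocked a few centimetres aside while the robot is not near it.
Once in a run the grip may slacken for a moment while it holds something.
It also fails if it takes over 208 s, if anything falls off the work surface, if the arm or the gripper's body presses on something with over 40 N, if the wrist force passes 120 N, or if a joint passes its speed limit or range.

### The arm

A 6-joint arm with a two-finger parallel gripper is mounted at the origin on the work surface. World frame = base frame: x ahead of the robot, y to its left, z up, the work surface at z = 0. Lengths are in m, angles in rad, forces in N, time in s.
With the tool pointing down it reaches from about 0.3 to 0.775 m from the base axis. Payload 14.6 kg.
Tool frame: the origin (TCP) lies at the very end of the fingers, on their centre line; the grasp point (between the pads) lies 19 mm behind it; z points along the fingers, y is the line along which they close (so a half turn about z gives the same grasp; the last joint's range is limited). The gripper opens to 94 mm and grips with 3 to 60 N. Pads are 16 mm wide; open, the fingers measure 119 mm over their backs; the gripper's body (75 mm by 177 mm) begins 78 mm behind the grasp point.
Start: joints at [1.059, 0.3, 1.521, -0, 1.321, -0.067], TCP at [0.237, 0.496, 0.185] pointing down, gripper open.
Joint ranges: [-3.03, 3.03], [-0.79, 2.21], [0.23, 2.52], [-1.04, 4.18], [0, 3.07], [-2.55, 2.55]. Speed limits (rad/s): [2.22, 2.22, 2.57, 3.14, 3.14, 3.14].

### API

Orientations are given as [roll, pitch, yaw] about the fixed x, y, z axes, in that order (R = Rz(yaw) Ry(pitch) Rx(roll)).
In Python, from station import ctrl gives the robot as it stands.
- The arm moves only by the tool carry_out, never from a script. Its argument "motion" is text: rows parted by semicolons, each of 7 numbers parted by spaces: the shift along the world's x, y, z in m, then the turn, a rotation vector about the world's x, y, z in degrees, then the closure in counts, from 0 (fully open) to 255 (shut). In form: dx dy dz wx wy wz hand; .... A call has 1 to 20 rows; each row shifts and turns the commanded pose from where the row before left it; what a row does not reach is not made up. A row lasts 1/12 s, in which the tool goes at most 41.7 mm and 7.16 degrees, less where a joint would pass 70% of its speed; a pose out of reach is approached as far as the arm can. A call is refused whole if a number of a shift passes 0.0417 or a number of a turn 7.16, either way. A call with a gripper value outside its range is refused whole. The fingers move at their own pace and stop on an object; "grip_force" is the grip in N (left out, the last holds). Time passes only in rows, so rows that do not move let the fingers close. It gives the time, the measured TCP pose, the force, the opening and the grip force at its end, in the units of the state.
- ctrl.get_obs(): the state, without advancing time (a new reading comes with each control period).
- ctrl.camera(name): name is "side" or "top" or "wrist"; returns a dict with "pixels" (400x640x3 uint8, red, green, blue), "range_z" (400x640 float32, m along the optical axis (not along the pixel's ray), 0 where there is no reading), "K" (3x3 intrinsics, pixels), "dist" ([k1, k2, p1, p2, k3] as OpenCV has them; the pictures are not rectified), "position" and "attitude" of the camera in the world. Camera axes: x right, y up, looking along -z (the intrinsics and any distortion apply to the point x, -y, -z); pixel columns grow to the right and rows downward; lengths in m; the calibration is good to about 2 mm. A picture is of the moment at which its call begins.
- ctrl.hand_in(): hands the job in; it is judged then, once.
The state is a dict: "time_s": time; "qpos": joint angles; "joint_vel": joint speeds; "tau": joint torques, N m; "ee_pos": TCP position; "eef_rot": TCP orientation; "force": force on the tool from outside, world axes, zero at the start; "moment": the same for the moment, N m; "grip_width": finger opening in m; "grip_force": force on a finger pad.
Only numpy, scipy, OpenCV 4.12 (cv2) and the standard library are available. Lean on these libraries where they do the work, as an engineer would, in place of code of your own. Each camera call takes 0.05 s, during which the arm holds its last target. There are 200 camera calls.

## Working session

There is one attempt and no reset: what is moved stays moved. The work goes in short steps, Python scripts to look and compute and a tool call to move; the robot and the scene stay as the last step left them, time stands still between calls to the robot, and variables do not carry over. Pictures are saved under pics/ and viewed, at most 14 in all, crops included, and the job is handed in when it is done.

Besides the shell and the picture viewer there is one more tool, called after "Emit:" as a command line: name --argument value ..., lists and objects as JSON in quotes. carry_out: Moves the arm, as the interface text tells. Its arguments: {"type":"object","properties":{"motion":{"type":"string"},"grip_force":{"type":"number"}},"required":["motion"]}

```bash
mkdir -p pics; ls; cat > h.py <<'E'
import numpy as np, cv2
from scipy.spatial.transform import Rotation as R
from station import ctrl
def cam(n):
    c=ctrl.camera(n)
    a=np.array(c["attitude"],float)
    c["R"]=a if a.shape==(3,3) else (R.from_euler('xyz',a).as_matrix() if a.size==3 else R.from_quat(a).as_matrix())
    return c
def save(c,f): cv2.imwrite("pics/"+f+".png",cv2.cvtColor(c["pixels"],cv2.COLOR_RGB2BGR))
def rays(c,uv):
    p=cv2.undistortPoints(np.array(uv,float).reshape(-1,1,2),np.array(c["K"],float),np.array(c["dist"],float)).reshape(-1,2)
    return np.c_[p[:,0],-p[:,1],-np.ones(len(p))]@c["R"].T
def onz(c,uv,z):
    d=rays(c,uv);o=np.array(c["position"]);z=np.broadcast_to(z,len(d))
    return o+d*((z-o[2])/d[:,2])[:,None]
def pts(c):
    v,u=np.mgrid[0:400,0:640]
    d=rays(c,np.c_[u.ravel(),v.ravel()])
    return (np.array(c["position"])+d*c["range_z"].reshape(-1,1)).reshape(400,640,3)
E
python3 - <<'E'
from h import *
print(ctrl.get_obs())
for n in("top","side"):
    c=cam(n);save(c,n+"0");print(n,c["position"],c["attitude"],c["K"],c["dist"])
    P=pts(c);print(P[200,320],P[100,100],P[350,500])
E
```

```text
pics
{'time_s': 0.0, 'qpos': array([ 1.05940400e+00,  3.00428480e-01,  1.52158333e+00,  7.83409350e-06,
        1.32071780e+00, -6.65506844e-02]), 'joint_vel': array([-0.00125497,  0.0014844 ,  0.00180784, -0.00042265,  0.00022675,
       -0.00227898]), 'tau': array([ 1.44256461e-03, -5.31813705e+01, -3.52733195e+01,  7.09385751e-02,
        2.44765927e-02, -6.71930684e-05]), 'ee_pos': array([0.23650665, 0.49623038, 0.18470877]), 'eef_rot': array([-3.14045872e+00, -8.31808616e-05,  2.69674902e+00]), 'force': array([-0.72391557,  0.12319894, -0.657495  ]), 'moment': array([ 0.03007306, -0.01512256,  0.0461117 ]), 'grip_force': 0.0, 'grip_width': 0.09424558550722915}
top [ 0.25037308 -0.04512428  1.52088888] [ 0.14733413 -0.0098287  -1.54118994] [[495.49470564   0.         319.66542516]
 [  0.         495.49470564 200.80873387]
 [  0.           0.           1.        ]] [-0.12525283  0.          0.          0.          0.        ]
[ 0.47860656 -0.05433126  0.00268993] [7.89211967e-01 6.79288982e-01 5.48665724e-04] [ 0.03080871 -0.62081605 -0.00173977]
side [ 0.20225491 -0.86854095  0.9846105 ] [ 0.77017377 -0.01253583 -0.26363349] [[433.08853796   0.         320.86021176]
 [  0.         433.08853796 199.68966191]
 [  0.           0.           1.        ]] [0.04164832 0.         0.         0.         0.        ]
[ 0.46063568  0.05172514 -0.00211723] [-0.06204105  0.12395992  0.39910458] [ 0.74467362 -0.53192571 -0.00119966]
```

View pics/top0.png

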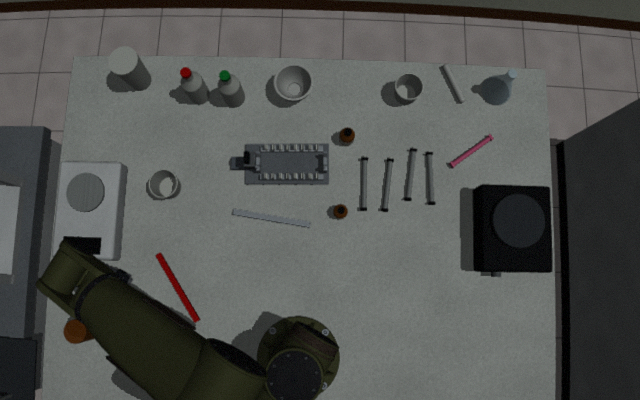

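View pics/side0.png

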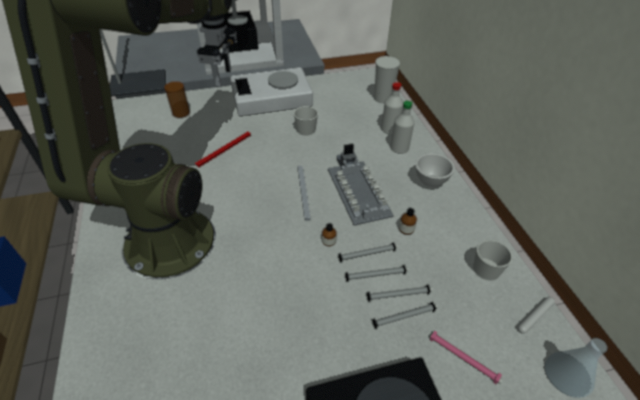

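Top view: rack at (285,163) with its cap at the left (240,163), four probes at about (364,183), (387,185), (411,174), (430,178), bar at (271,218). The look-alikes are red at (178,287) and pink at (470,151). The bottles are at (347,135) and (340,212), and a tub at (163,184).

```bash
python3 - <<'E'
from h import *
c=cam("top")
names=dict(capfin=(240,163,.1),rackL=(246,164,.01),rackR=(328,163,.01),p1a=(364,158,.01),p1b=(363,209,.01),p2a=(390,160,.01),p2b=(385,209,.01),p3a=(413,150,.01),p3b=(408,200,.01),p4a=(429,154,.01),p4b=(432,203,.01),barL=(233,211,.014),barR=(310,226,.014),bot1=(347,133,.07),bot2=(340,211,.06),tub=(163,184,.03))
for k,(u,v,z) in names.items(): print(k,onz(c,[(u,v)],z)[0].round(3))
w=cam("wrist");print(w["position"],w["attitude"],w["K"])
E
```

```text
capfin [0.567 0.185 0.1  ]
rackL [0.584 0.18  0.01 ]
rackR [ 0.595 -0.076  0.01 ]
p1a [ 0.615 -0.188  0.01 ]
p1b [ 0.454 -0.188  0.01 ]
p2a [ 0.611 -0.27   0.01 ]
p2b [ 0.456 -0.256  0.01 ]
p3a [ 0.646 -0.343  0.01 ]
p3b [ 0.486 -0.327  0.01 ]
p4a [ 0.635 -0.394  0.01 ]
p4b [ 0.479 -0.403  0.01 ]
barL [0.434 0.212 0.014]
barR [ 0.396 -0.026  0.014]
bot1 [ 0.676 -0.13   0.07 ]
bot2 [ 0.439 -0.114  0.06 ]
tub [0.509 0.432 0.03 ]
[0.16428242 0.53139417 0.38456917] [-2.78886869e-01 -2.36811506e-04  1.12605599e+00] [[318.2248912    0.         321.16289399]
 [  0.         318.2248912  203.00629625]
 [  0.           0.           1.        ]]
```

Emit:
carry_out --motion "0.027 -0.0255 0.002 0 0 7 0;0.027 -0.0255 0.002 0 0 7 0;0.027 -0.0255 0.002 0 0 7 0;0.027 -0.0255 0.002 0 0 7 0;0.027 -0.0255 0.002 0 0 0 0;0.027 -0.0255 0.002 0 0 0 0;0.027 -0.0255 0 0 0 0 0;0.027 -0.0255 0 0 0 0 0;0.027 -0.0255 0 0 0 0 0;0.027 -0.0255 0 0 0 0 0;0.027 -0.0255 0 0 0 0 0;0.027 -0.0255 0 0 0 0 0;0 0 0 0 0 0 0;0 0 0 0 0 0 0" --grip_force 40

```text
time_s: 1.37
ee_pos: [0.557, 0.1935, 0.1962]
eef_rot: [-3.141, -0.001, -3.121]
force: [-0.1, -0.2, -0.8]
grip_width: 0.0939
grip_force: 0.0
```

```bash
python3 - <<'E'
from h import *
c=cam("wrist");save(c,"w1");np.savez("w1.npz",**c);print(c["position"],c["attitude"]);o=ctrl.get_obs();print(o["ee_pos"],o["eef_rot"],o["qpos"],o["time_s"])
E
```

```text
[0.47701107 0.19229709 0.39603289] [-2.78386472e-01 -7.51936723e-04  1.59166284e+00]
[0.55619628 0.1945732  0.19641828] [-3.14149429e+00 -9.87732035e-04 -3.11924253e+00] [ 2.74294099e-01  3.80601557e-01  1.38741382e+00  1.53922181e-04
  1.37455835e+00 -1.31888249e+00] 1.4167
```

View pics/w1.png

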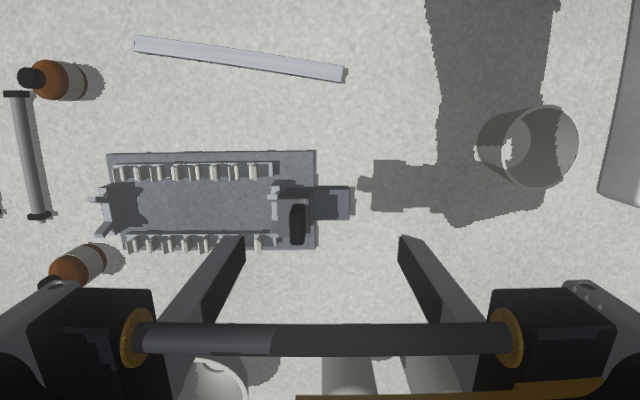

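The wrist view shows the rack base with corners at (107,153), (316,150) and (316,249). The cap's black fin is at (297,224), the keeper bar runs (135,42)–(345,74), and a tub stands at (527,147).

```bash
cat >> h.py <<'E'
def rackfit(c):
    P=pts(c);X=P.reshape(-1,3);v=c["range_z"].ravel()>0
    reg=v&(abs(X[:,0]-.59)<.12)&(X[:,1]>-.12)&(X[:,1]<.23)
    B=X[reg&(X[:,2]>.006)&(X[:,2]<.03)]
    return X,reg,B
E
python3 - <<'E'
from h import *
c=dict(np.load("w1.npz"));c["R"]=R.from_euler('xyz',c["attitude"]).as_matrix()
print(onz(c,[(107,153),(316,150),(316,249)],.01).round(4))
X,reg,B=rackfit(c)
print(len(B),cv2.minAreaRect(B[:,:2].astype(np.float32)*1000))
F=X[reg&(X[:,2]>.100)&(X[:,2]<.112)];print("fin",len(F),F.mean(0),F.min(0),F.max(0),cv2.minAreaRect(F[:,:2].astype(np.float32)*1000))
bench=X[(c["range_z"].ravel()>0)&(X[:,0]<.5)&(X[:,1]>0)&(X[:,1]<.2)];print(np.median(bench[:,2]))
# rails
g=X[reg&(abs(X[:,2]-.024)<.003)];print("rails",len(g))
H=X[reg&(X[:,2]>.068)&(X[:,2]<.075)&(X[:,1]>.1)];print("hood",len(H),cv2.minAreaRect(H[:,:2].astype(np.float32)*1000))
K=X[reg&(X[:,2]>.046)&(X[:,2]<.052)&(X[:,1]<.15)]
import sys
n,l,st,ce=cv2.connectedComponentsWithStats((np.histogram2d(K[:,0],K[:,1],[np.arange(.5,.7,.002),np.arange(-.1,.16,.002)])[0]>0).astype(np.uint8))
for s,e in zip(st[1:],ce[1:]): 
    if s[4]>3: print(s[4],(.5+e[1]*.002+.001).round(4),(-.1+e[0]*.002+.001).round(4))
E
```

```text
[[ 0.528  -0.0734  0.01  ]
 [ 0.5209  0.1873  0.01  ]
 [ 0.6505  0.1894  0.01  ]]
16421 ((590.3521728515625, 50.71574401855469), (159.9042205810547, 359.68402099609375), 8.995414733886719)
fin 467 [0.58549066 0.17106785 0.10656555] [0.57000646 0.16337437 0.10011348] [0.60298027 0.17817192 0.10897654] ((586.5408325195312, 170.81369018554688), (32.81593704223633, 14.145512580871582), 2.0481226444244385)
0.0003634387954959961
rails 3693
hood 733 ((586.7305908203125, 164.83200073242188), (42.918006896972656, 34.02027130126953), 1.3850066661834717)
17 0.5435 0.1199
18 0.5472 -0.0142
21 0.5468 0.002
16 0.547 0.0304
21 0.5456 0.0464
14 0.544 0.0754
17 0.5451 0.0918
18 0.5486 -0.0427
8 0.578 -0.058
5 0.5826 -0.0662
9 0.6001 0.1406
18 0.6084 -0.0619
21 0.6347 0.0496
19 0.6333 0.1228
22 0.6384 -0.0403
14 0.6377 -0.012
18 0.6371 0.0047
10 0.6374 0.0332
```

Emit:
carry_out --motion "0.01 -0.008 -0.03 0 0 0 0;0.01 -0.008 -0.03 0 0 0.4 0;0.01 -0.0076 -0.03 0 0 0 0;0 0 -0.026 0 0 0 0;0 0 0 0 0 0 0;0 0 0 0 0 0 255;0 0 0 0 0 0 255;0 0 0 0 0 0 255;0 0 0 0 0 0 255;0 0 0 0 0 0 255;0 0 0 0 0 0 255" --grip_force 40

```text
time_s: 2.33
ee_pos: [0.5865, 0.1714, 0.0817]
eef_rot: [3.141, 0.001, -3.111]
force: [1.0, 0.2, -0.4]
grip_width: 0.0574
grip_force: 0.0
```

Emit:
carry_out --motion "0 0 0 0 0 0 255;0 0 0 0 0 0 255;0 0 0 0 0 0 255;0 0 0 0 0 0 255;0 0 0 0 0 0 255;0 0 0 0 0 0 255;0 0 0 0 0 0 255;0 0 0 0 0 0 255;0 0 0 0 0 0 255"

```text
time_s: 3.08
ee_pos: [0.5863, 0.1712, 0.0809]
eef_rot: [-3.141, -0.0, -3.111]
force: [0.7, -2.0, -0.7]
grip_width: 0.0131
grip_force: 40.0
```

Emit:
carry_out --motion "0 0.004 0 0 0 0 255;0 0.004 0 0 0 0 255;-0.001 0.004 0 0 0 0 255;0 0.004 0 0 0 0 255;0 0.004 0 0 0 0 255;0 0.004 0 0 0 0 255;0 0.004 0 0 0 0 255;0 0.003 0 0 0 0 255;0 0.001 0 0 0 0 255;0 0 0 0 0 0 255;0 0 0 0 0 0 255"

```text
time_s: 4.0
ee_pos: [0.5854, 0.2001, 0.0806]
eef_rot: [-3.136, -0.001, -3.112]
force: [1.1, -22.9, 1.0]
grip_width: 0.0129
grip_force: 40.0
```

Emit:
carry_out --motion "0 -0.001 0 0 0 0 120;0 0 0 0 0 0 120;0 0 0 0 0 0 120;0 0 0 0 0 0 120;0 0 0.03 0 0 0 120;0 0 0.035 0 0 0 120;0 -0.02 0.035 0 0 0 120;-0.005 -0.04 0.02 0 0 0 120;-0.005 -0.04 0.01 0 0 0 120;-0.005 -0.04 0 0 0 0 120;-0.005 -0.04 0 0 0 0 120;-0.005 -0.04 0 0 0 0 120;-0.005 -0.04 0 0 0 0 120;-0.005 -0.04 0 0 0 0 120;-0.005 -0.04 0 0 0 0 120;-0.005 -0.04 0 0 0 0 120;-0.005 -0.04 0 0 0 0 120;-0.005 -0.03 0 0 0 0 120;0 0 0 0 0 0 120;0 0 0 0 0 0 120"

```text
time_s: 5.67
ee_pos: [0.5304, -0.2455, 0.2092]
eef_rot: [3.141, -0.0, -3.113]
force: [0.0, 0.3, -0.8]
grip_width: 0.0496
grip_force: 0.0
```

```bash
cat >> h.py <<'E'
def look(n,f):
    c=cam(n);save(c,f);np.savez(f+".npz",**c);o=ctrl.get_obs();print(o["ee_pos"],o["eef_rot"],o["qpos"].round(2),o["time_s"],"w",o["grip_width"]);return c
def load(f):
    return dict(np.load(f+".npz"))
def collars(c):
    # dark collars near bench height
    hsv=cv2.cvtColor(c["pixels"],cv2.COLOR_RGB2HSV);P=pts(c)
    m=((hsv[...,2]<60)&(P[...,2]>.005)&(P[...,2]<.075)&(c["range_z"]>0)).astype(np.uint8)
    n,l,st,ce=cv2.connectedComponentsWithStats(m)
    out=[]
    for i in range(1,n):
        if 20<st[i,4]<1500:
            q=P[l==i];out.append((ce[i].round(1),st[i,2:5],np.median(q,0).round(4),q.max(0)[2].round(3)))
    return out
E
python3 - <<'E'
from h import *
c=look("wrist","w2")
for x in collars(c): print(*x)
E
```

```text
[ 0.53075717 -0.24445005  0.20932262] [ 3.14112062e+00 -2.83927707e-05 -3.11162067e+00] [-0.49  0.36  1.38  0.    1.4  -2.1 ] 5.7167 w 0.04967775467159289
[447.4 108.7] [ 24  20 392] [ 0.442  -0.1163  0.0701] 0.073
[318.  114.4] [16  8 85] [ 0.4527 -0.2506  0.0203] 0.022
[372.1 117.5] [ 18   6 101] [ 0.4542 -0.1864  0.0203] 0.023
[199.1 132.8] [ 20   7 111] [ 0.4779 -0.394   0.0197] 0.023
[259.  142.6] [ 17   8 106] [ 0.4881 -0.3213  0.0198] 0.022
[489.5 180. ] [26  1 26] [ 0.5278 -0.0238  0.0073] 0.009
[448. 196.] [ 3 23 27] [ 0.551  -0.0769  0.0084] 0.01
[629.8 215.2] [18  8 94] [0.5667 0.1809 0.0198] 0.04
[302.5 237.1] [14  8 71] [ 0.6089 -0.2676  0.0202] 0.022
[358.6 239.3] [ 8  9 41] [ 0.6107 -0.1937  0.0198] 0.021
[212.5 251.9] [ 18  10 101] [ 0.6346 -0.3871  0.0199] 0.021
[244.  259.4] [ 6  8 32] [ 0.6437 -0.3456  0.0199] 0.021
```

View pics/w2.png

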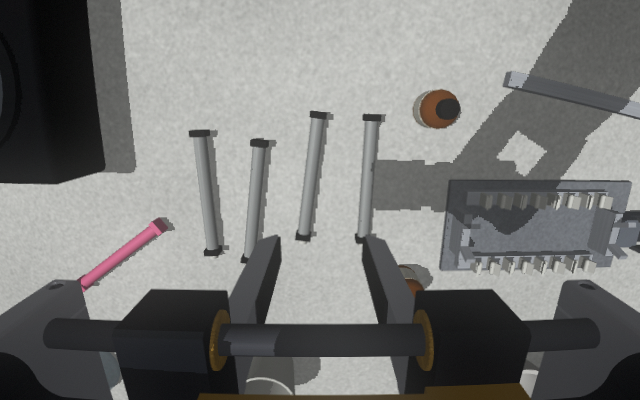

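The four steel probes show at about (207,190), (253,200), (312,175) and (368,178). The pink look-alike is at (125,250), and the collar tops measure 20 mm up, as they must.

Emit:
carry_out --motion "0.0017 0.0285 -0.03 0 0 -3 120;0 0.028 -0.04 0 0 0 120;0 0 -0.04 0 0 0 120;0 0 -0.04 0 0 0 120;0 0 -0.03 0 0 0 120;0 0 -0.015 0 0 0 120;0 0 -0.01 0 0 0 120;0 0 0 0 0 0 255;0 0 0 0 0 0 255;0 0 0 0 0 0 255;0 0 0 0 0 0 255;0 0 0 0 0 0 255;0 0 0 0 0 0 255;0 0 0 0 0 0 255;0 0 0 0 0 0 255;0 0 0 0 0 0 255" --grip_force 55

```text
time_s: 7.05
ee_pos: [0.5324, -0.1924, 0.0104]
eef_rot: [-3.142, 0.0, 3.12]
force: [-0.4, 0.1, 0.0]
grip_width: 0.0005
grip_force: 0.0
```

Emit:
carry_out --motion "0 0 0.03 0 0 0 120;0 0 0.035 0 0 0 120;0 0 0.035 0 0 0 120;0 0 0.035 0 0 0 120;0 0 0.03 0 0 0 120;0 -0.03 0.03 0 0 0 120;0 0 0 0 0 0 120;0 0 0 0 0 0 120"

```text
time_s: 7.72
ee_pos: [0.5326, -0.2228, 0.2059]
eef_rot: [-3.14, 0.002, 3.118]
force: [-0.4, 0.5, -2.1]
grip_width: 0.0487
grip_force: 0.0
```

```bash
python3 - <<'E'
from h import *
c=look("wrist","w3")
for x in collars(c): print(*x)
E
```

```text
[ 0.5321351  -0.22194668  0.20428304] [ 3.14139020e+00 -2.22244961e-04  3.11879427e+00] [-0.46  0.35  1.42  0.    1.38 -2.01] 7.7667 w 0.04944299543062767
[424.1  99.4] [ 23  21 380] [ 0.4417 -0.1155  0.0702] 0.073
[295.6 113.3] [17  7 93] [ 0.4532 -0.25    0.0202] 0.022
[350.8 112.6] [16  6 92] [ 0.4544 -0.1855  0.0203] 0.022
[178.4 138. ] [ 21   7 115] [ 0.4776 -0.3936  0.0199] 0.023
[238.7 144.6] [ 19   8 119] [ 0.4882 -0.3212  0.0197] 0.023
[625.7 198.5] [ 25   9 128] [0.5666 0.1855 0.0191] 0.037
[635.6 231.5] [11  7 40] [0.6033 0.1841 0.048 ] 0.059
[288.9 237.1] [15  9 78] [ 0.6086 -0.2659  0.0201] 0.022
[349.4 237.3] [14  8 76] [ 0.6109 -0.1878  0.02  ] 0.022
[200.6 256. ] [ 17  10 100] [ 0.6348 -0.3856  0.0195] 0.022
[236.9 262.4] [17 10 99] [ 0.6444 -0.3377  0.0199] 0.022
```

View pics/w3.png

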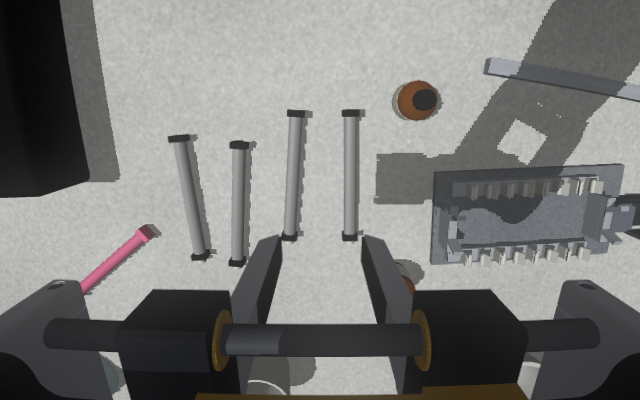

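View w3 shows probe A still lying untouched at (350,175). The fingertips had stopped at axis height and slipped off. Retrying lower and slower.

Emit:
carry_out --motion "0.0006 0.018 -0.03 0 0 0.4 120;0 0.0172 -0.03 0 0 0 120;0 0 -0.03 0 0 0 120;0 0 -0.03 0 0 0 120;0 0 -0.03 0 0 0 120;0 0 -0.03 0 0 0 120;0 0 -0.013 0 0 0 120;0 0 -0.006 0 0 0 120;0 0 0 0 0 0 120;0 0 0 0 0 0 120"

```text
time_s: 8.6
ee_pos: [0.5329, -0.1863, 0.0059]
eef_rot: [3.141, -0.0, 3.127]
force: [0.6, -0.3, 0.1]
grip_width: 0.0501
grip_force: 0.0
```

Emit:
carry_out --motion "0 -0.0005 -0.0025 0 0 0 120;0 0 0 0 0 0 255;0 0 0 0 0 0 255;0 0 0 0 0 0 255;0 0 0 0 0 0 255;0 0 0 0 0 0 255;0 0 0 0 0 0 255;0 0 0 0 0 0 255;0 0 0 0 0 0 255;0 0 0 0 0 0 255" --grip_force 50

```text
time_s: 9.43
ee_pos: [0.533, -0.1871, 0.0033]
eef_rot: [-3.142, -0.0, 3.127]
force: [0.5, 0.7, -0.4]
grip_width: 0.0004
grip_force: 0.0
```

```bash
python3 - <<'E'
from h import *
c=look("wrist","w4")
for x in collars(c): print(*x)
s=cam("side");cv2.imwrite("pics/s4.png",cv2.resize(cv2.cvtColor(s["pixels"][200:360,280:480],cv2.COLOR_RGB2BGR),None,fx=3,fy=3))
a=cv2.imread("pics/w4.png");b=cv2.imread("pics/s4.png");cv2.imwrite("pics/m4.png",np.vstack([cv2.resize(a,(480,300)),cv2.resize(b,(480,300))]) )
E
```

```text
[ 0.5329649  -0.18715006  0.0032709 ] [-3.14157372e+00 -1.88900666e-05  3.12663077e+00] [-0.4   0.55  1.63 -0.    0.96 -1.96] 9.4833 w 0.0002904271949590448
[224.9 116.1] [ 10  13 114] [ 0.4538 -0.2412  0.0142] 0.021
[  8.7 163.4] [ 21  15 237] [ 0.4777 -0.388   0.0124] 0.021
[110.5 175.7] [ 45  19 350] [ 0.4864 -0.3139  0.0136] 0.021
[627.3 221.6] [25  4 50] [0.526  0.0285 0.0067] 0.01
[604.4 222.9] [18  3 31] [0.5264 0.0105 0.0066] 0.009
[321.2 261.8] [  8  57 286] [ 0.525  -0.1866  0.0593] 0.075
[480.8 258.1] [ 7 35 88] [ 0.5497 -0.0768  0.0069] 0.009
[126.5 379.1] [ 35  24 373] [ 0.6439 -0.3354  0.0191] 0.022
```

View pics/m4.png

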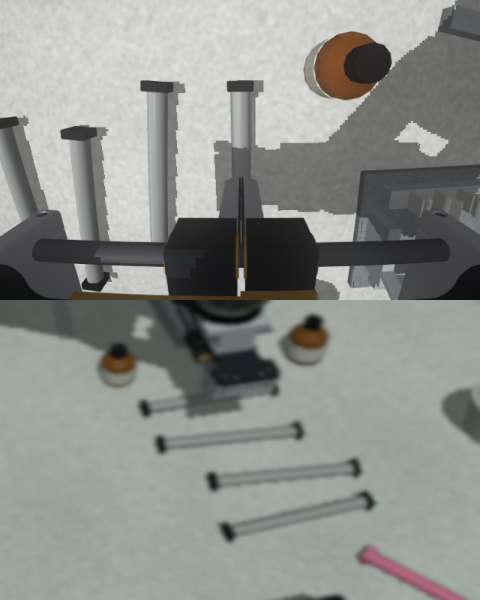

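The picture shows the closed fingers over the rod, with the rod still on the bench beneath them at (240,130). I'll check the real fingertip height from depth.

```bash
python3 - <<'E'
from h import *
c=load("w4");c["R"]=R.from_euler('xyz',c["attitude"]).as_matrix()
P=pts(c)
for v in range(170,300,8): print(v,[tuple(P[v,u].round(4)) for u in (306,314,321,328,336)])
s=cam("side");Q=pts(s).reshape(-1,3);q=Q[(abs(Q[:,0]-.533)<.03)&(abs(Q[:,1]+.187)<.012)&(Q[:,2]>.004)]
print(q[q[:,2].argsort()][:40:2].round(4))
E
```

```text
170 [(np.float64(0.4887), np.float64(-0.1956), np.float64(0.0003)), (np.float64(0.4857), np.float64(-0.1901), np.float64(0.0179)), (np.float64(0.4856), np.float64(-0.1859), np.float64(0.0183)), (np.float64(0.4858), np.float64(-0.1818), np.float64(0.0178)), (np.float64(0.4888), np.float64(-0.1764), np.float64(0.0012))]
178 [(np.float64(0.4941), np.float64(-0.1958), np.float64(-0.0006)), (np.float64(0.4904), np.float64(-0.1902), np.float64(0.0181)), (np.float64(0.4904), np.float64(-0.186), np.float64(0.0184)), (np.float64(0.4908), np.float64(-0.1819), np.float64(0.0167)), (np.float64(0.4943), np.float64(-0.1763), np.float64(0.0002))]
186 [(np.float64(0.4991), np.float64(-0.1959), np.float64(0.0009)), (np.float64(0.4954), np.float64(-0.1903), np.float64(0.0175)), (np.float64(0.4953), np.float64(-0.1861), np.float64(0.0181)), (np.float64(0.4954), np.float64(-0.1819), np.float64(0.0178)), (np.float64(0.4995), np.float64(-0.1764), np.float64(0.0004))]
194 [(np.float64(0.5048), np.float64(-0.1961), np.float64(-0.0002)), (np.float64(0.5007), np.float64(-0.1904), np.float64(0.0159)), (np.floa
[... 4164 characters left out ...]
64(-0.1867), np.float64(0.0761)), (np.float64(0.5003), np.float64(-0.1844), np.float64(0.1292)), (np.float64(0.4996), np.float64(-0.1823), np.float64(0.1303))]
[[ 0.5227 -0.193   0.0048]
 [ 0.5343 -0.1935  0.0062]
 [ 0.5287 -0.1924  0.0066]
 [ 0.5074 -0.1942  0.0069]
 [ 0.5607 -0.1941  0.0075]
 [ 0.5251 -0.1934  0.0092]
 [ 0.5157 -0.195   0.0097]
 [ 0.534  -0.1931  0.0105]
 [ 0.5393 -0.1948  0.0109]
 [ 0.5217 -0.1942  0.0114]
 [ 0.5375 -0.1914  0.0117]
 [ 0.551  -0.1951  0.012 ]
 [ 0.5051 -0.1908  0.0124]
 [ 0.5413 -0.197   0.013 ]
 [ 0.5148 -0.1794  0.0131]
 [ 0.5129 -0.1936  0.0135]
 [ 0.5515 -0.193   0.0137]
 [ 0.5247 -0.1934  0.0139]
 [ 0.5624 -0.1959  0.0139]
 [ 0.5073 -0.1926  0.0141]]
```

```bash
python3 - <<'E'
from h import *
c=load("w4");c["R"]=R.from_euler('xyz',c["attitude"]).as_matrix();P=pts(c)
for v in range(232,245): print(v,P[v,312].round(4),P[v,330].round(4))
print("cam",c["position"])
for f,t in(("w1",(.5562,.1946,.1964)),("w2",(.5308,-.2445,.2093)),("w3",(.5321,-.2219,.2043))):
    c=load(f);c["R"]=R.from_euler('xyz',c["attitude"]).as_matrix();P=pts(c);q=P.reshape(-1,3)-np.array(t)
    q=q[(abs(q[:,0]+.0095)<.004)&(abs(q[:,1])<.075)&(q[:,2]>-.02)&(q[:,2]<.06)]
    print(f,len(q),np.percentile(q[:,2],[0,1,5,50]).round(4), q[q[:,2].argsort()][:4].round(4))
E
```

```text
232 [ 0.5258 -0.1922  0.0149] [ 0.5254 -0.1809  0.0163]
233 [ 0.5262 -0.1922  0.0156] [ 0.5258 -0.1809  0.0169]
234 [ 0.5268 -0.1922  0.0157] [ 0.5272 -0.1809  0.0152]
235 [ 0.5275 -0.1923  0.0155] [ 0.5234 -0.1812  0.0263]
236 [ 0.5233 -0.1918  0.0278] [ 0.5232 -0.1812  0.0285]
237 [ 0.5234 -0.1918  0.029 ] [ 0.5234 -0.1812  0.0294]
238 [ 0.5236 -0.1918  0.0301] [ 0.5237 -0.1813  0.0302]
239 [ 0.5232 -0.1917  0.0327] [ 0.5235 -0.1813  0.0323]
240 [ 0.5233 -0.1917  0.0339] [ 0.5236 -0.1814  0.0335]
241 [ 0.5238 -0.1917  0.0341] [ 0.5235 -0.1814  0.0351]
242 [ 0.523  -0.1916  0.0374] [ 0.5232 -0.1815  0.0373]
243 [ 0.5234 -0.1916  0.0378] [ 0.5231 -0.1815  0.0389]
244 [ 0.5232 -0.1915  0.0397] [ 0.5238 -0.1815  0.0388]
cam [ 0.4528139  -0.18554981  0.20299549]
w1 1429 [0.02   0.0211 0.0249 0.044 ] [[-0.008   0.0466  0.02  ]
 [-0.0067 -0.0493  0.0201]
 [-0.0062 -0.0487  0.0205]
 [-0.0082  0.0477  0.0205]]
w2 1397 [0.0191 0.0217 0.0253 0.0443] [[-0.0086  0.026   0.0191]
 [-0.0073 -0.0269  0.0198]
 [-0.0087 -0.0275  0.0198]
 [-0.0102  0.0264  0.0199]]
w3 1290 [0.0216 0.0235 0.0267 0.0454] [[-0.0067  0.0252  0.0216]
 [-0.0093 -0.0275  0.0217]
 [-0.0067  0.0258  0.0217]
 [-0.008  -0.0251  0.0219]]
```

Depth puts the real fingertips about 21 mm above the reported TCP, and the rod top is at 18 mm, which explains the two empty grasps. From here I'll treat true tip height as reported z + 0.021, and go down carefully watching the force.

Emit:
carry_out --motion "0 0.0005 0 0 0 0 120;0 0 0 0 0 0 120;0 0 0 0 0 0 120;0 0 0 0 0 0 120;0 0 0 0 0 0 120;0 0 0 0 0 0 120;0 0 -0.008 0 0 0 120;0 0 -0.006 0 0 0 120;0 0 0 0 0 0 120;0 0 -0.002 0 0 0 120;0 0 -0.002 0 0 0 120;0 0 0 0 0 0 120"

```text
time_s: 10.58
ee_pos: [0.5328, -0.1866, -0.0151]
eef_rot: [3.141, -0.0, 3.127]
force: [-0.2, -0.2, -0.0]
grip_width: 0.0505
grip_force: 0.0
```

Emit:
carry_out --motion "0 0 -0.0015 0 0 0 120;0 0 0 0 0 0 255;0 0 0 0 0 0 255;0 0 0 0 0 0 255;0 0 0 0 0 0 255;0 0 0 0 0 0 255;0 0 0 0 0 0 255;0 0 0 0 0 0 255;0 0 0 0 0 0 255;0 0 0 0 0 0 255" --grip_force 50

```text
time_s: 11.42
ee_pos: [0.533, -0.1866, -0.0162]
eef_rot: [-3.142, 0.0, 3.127]
force: [-0.5, 0.7, 1.4]
grip_width: 0.0149
grip_force: 50.0
```

Emit:
carry_out --motion "0 0 0.02 0 0 0 255;0 0 0.03 0 0 0 255;0 0 0.03 0 0 0 255;0 0 0.016 0 0 0 255;0.0055 0.0295 0 0 0 1 255;0.0055 0.0295 0 0 0 1.5 255;0.0055 0.0295 0 0 0 0 255;0.0055 0.0295 0 0 0 0 255;0.0055 0.0295 0 0 0 0 255;0.0055 0.0295 0 0 0 0 255;0.0055 0.0295 0 0 0 0 255;0.0055 0.0295 0 0 0 0 255;0.0055 0.0295 0 0 0 0 255;0.0055 0.0295 0 0 0 0 255;0 0 0 0 0 0 255;0 0 0 0 0 0 255"

```text
time_s: 12.75
ee_pos: [0.5878, 0.1095, 0.0794]
eef_rot: [-3.141, -0.001, -3.111]
force: [0.5, -0.3, -1.1]
grip_width: 0.0149
grip_force: 50.0
```

```bash
python3 - <<'E'
from h import *
c=look("wrist","w5")
for x in collars(c): print(*x)
P=pts(c)
K=P[(P[...,2]>.045)&(P[...,2]<.053)&(P[...,0]>.52)&(P[...,0]<.66)&(P[...,1]>-.08)&(P[...,1]<.17)]
n,l,st,ce=cv2.connectedComponentsWithStats((np.histogram2d(K[:,0],K[:,1],[np.arange(.5,.7,.001),np.arange(-.1,.18,.001)])[0]>0).astype(np.uint8))
for s,e in zip(st[1:],ce[1:]): 
    if s[4]>8: print(s[2:5],(.5+e[1]*.001+.0005).round(4),(-.1+e[0]*.001+.0005).round(4))
E
```

```text
[0.58773047 0.10842262 0.0794322 ] [-3.14138774e+00 -6.00904212e-04 -3.11201531e+00] [ 0.12  0.51  1.49 -0.    1.15 -1.48] 12.8 w 0.01483045965664083
[ 7.4 13.5] [ 18  29 432] [ 0.4445 -0.1044  0.0608] 0.07
[413.2 227.3] [ 16  67 265] [0.5889 0.1775 0.0626] 0.073
[ 3 17 45] 0.5442 0.1204
[ 6 17 73] 0.5456 0.0469
[ 5 17 58] 0.5453 0.0748
[ 5 17 69] 0.5446 0.092
[ 6 17 40] 0.5473 -0.0145
[ 6 17 64] 0.5469 0.002
[ 6 17 52] 0.5458 0.03
[ 6 17 67] 0.548 -0.0427
[ 7  4 12] 0.5599 0.1433
[12  8 19] 0.5735 0.14
[ 7  9 23] 0.5778 -0.0587
[3 8 9] 0.5913 0.1395
[12  7 48] 0.6004 0.1425
[13 10 56] 0.6083 -0.0611
[ 5 18 41] 0.6356 0.0331
[ 5 17 64] 0.6354 0.0495
[ 4  6 20] 0.6286 0.0769
[ 5 17 55] 0.638 -0.0402
[ 4 15 30] 0.6352 -0.0121
[ 6 17 58] 0.637 0.0049
```

View pics/w5.png

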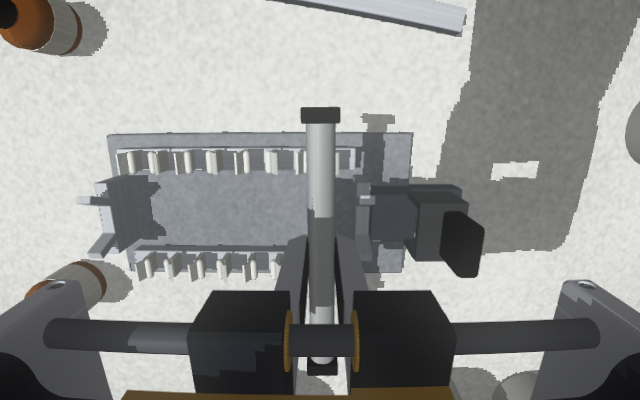

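The probe is level in the hand, with its near collar at (320,115). The clip lips line up at image rows 162 and 265, and the fin has moved right to (460,245), so the cap is back.

```bash
python3 - <<'E'
from h import *
c=load("w5");c["R"]=R.from_euler('xyz',c["attitude"]).as_matrix();P=pts(c)
hsv=cv2.cvtColor(c["pixels"],cv2.COLOR_RGB2HSV)
q=P[104:124,295:345][hsv[104:124,295:345,2]<60];q=q[(q[:,2]>.09)];print("collar",np.median(q,0),q.min(0),q.max(0))
for v in(135,160,190,215):
    r=P[v,300:345];r=r[(r[:,2]>.085)];print(v,r.mean(0),r[:,1].min(),r[:,1].max(),r[:,2].max())
r=P[362:372,310:335].reshape(-1,3);print("far",np.median(r,0))
E
```

```text
return _methods._mean(a, axis=axis, dtype=dtype,
  ret = um.true_divide(
Traceback (most recent call last):
ValueError: zero-size array to reduction operation minimum which has no identity
```

```bash
python3 - <<'E'
from h import *
c=load("w5");c["R"]=R.from_euler('xyz',c["attitude"]).as_matrix();P=pts(c)
print(c["position"])
for v in(106,110,115,120,135,160,190,215,240,260,300,318,367): print(v,*[P[v,u].round(4) for u in (310,321,330)])
# finger faces
q=P.reshape(-1,3)-np.array([.5877,.1084,.0794]);q=q[(abs(q[:,0]+.0095)<.004)&(abs(q[:,1])<.03)&(abs(q[:,1])>.011)&(q[:,2]>-.02)&(q[:,2]<.08)]
print(np.percentile(q[:,2],[0,1,5,50]))
E
```

```text
[0.50773084 0.10745385 0.27915359]
106 [ 0.5028  0.0981 -0.0009] [0.5025 0.1074 0.0012] [5.023e-01 1.150e-01 3.000e-04]
110 [0.5068 0.1021 0.117 ] [0.5066 0.1075 0.1161] [0.5064 0.112  0.1149]
115 [0.5092 0.1021 0.1158] [0.509  0.1076 0.116 ] [0.5089 0.112  0.1164]
120 [0.5116 0.1021 0.1159] [0.5114 0.1076 0.1156] [0.5113 0.1121 0.1163]
135 [0.5192 0.1022 0.1122] [0.5188 0.1079 0.1152] [0.5189 0.1125 0.1129]
160 [0.5324 0.1024 0.1109] [0.5317 0.1083 0.1142] [0.532  0.113  0.1114]
190 [0.5487 0.1028 0.1111] [0.5479 0.1088 0.1134] [0.548  0.1136 0.1124]
215 [0.563  0.1031 0.111 ] [0.5618 0.1092 0.114 ] [0.5077 0.1075 0.2792]
240 [0.578  0.1034 0.1108] [0.5768 0.1096 0.1133] [0.5771 0.1147 0.1121]
260 [0.5905 0.1037 0.111 ] [0.589  0.11   0.1136] [0.5896 0.1152 0.112 ]
300 [0.6186 0.1042 0.1089] [0.6152 0.1108 0.1138] [0.6159 0.1163 0.1125]
318 [0.632  0.1044 0.1084] [0.6284 0.1112 0.113 ] [0.6286 0.1168 0.1125]
367 [0.6627 0.1053 0.117 ] [0.6642 0.1123 0.1151] [0.6635 0.1181 0.1157]
[0.02069506 0.02460008 0.02951667 0.05923112]
```

Emit:
carry_out --motion "0.0015 -0.002 -0.02 0 0 0 255;0 0 -0.02 0 0 0 255;0 0 -0.012 0 0 0 255;0 0 -0.006 0 0 0 255;0 0 -0.006 0 0 0 255;0 0 -0.004 0 0 0 255;0 0 -0.004 0 0 0 255;0 0 -0.002 0 0 0 255;0 0 0 0 0 0 255"

```text
time_s: 13.55
ee_pos: [0.5897, 0.1061, 0.006]
eef_rot: [-3.142, 0.0, -3.113]
force: [-1.5, -0.2, -1.2]
grip_width: 0.0146
grip_force: 50.0
```

Emit:
carry_out --motion "0 0 -0.002 0 0 0 255;0 0 -0.001 0 0 0 255;0 0 0 0 0 0 255"

```text
time_s: 13.8
ee_pos: [0.5899, 0.1061, 0.0055]
eef_rot: [-3.141, 0.001, -3.113]
force: [-13.4, -2.0, 27.5]
grip_width: 0.0143
grip_force: 50.0
```

Emit:
carry_out --motion "0 0 0.002 0 0 0 170;0 0 0 0 0 0 170;0 0 0 0 0 0 170;0 0 0 0 0 0 170;0 0 0.03 0 0 0 170;0 0 0.035 0 0 0 120;-0.002 -0.02 0.035 0 0 -4 120;-0.006 -0.035 0.035 0 0 -3.5 120;-0.006 -0.035 0.035 0 0 0 120;-0.006 -0.035 0 0 0 0 120;-0.006 -0.035 0 0 0 0 120;-0.006 -0.035 0 0 0 0 120;-0.006 -0.035 0 0 0 0 120;-0.006 -0.035 0 0 0 0 120;-0.006 -0.035 0 0 0 0 120;-0.006 -0.035 0 0 0 0 120;-0.006 -0.035 0 0 0 0 120;-0.003 -0.029 0 0 0 0 120;0 0 0 0 0 0 120;0 0 0 0 0 0 120"

```text
time_s: 15.47
ee_pos: [0.5259, -0.2822, 0.1626]
eef_rot: [3.141, -0.001, 3.037]
force: [0.8, 0.3, -0.6]
grip_width: 0.0498
grip_force: 0.0
```

```bash
python3 - <<'E'
from h import *
c=look("wrist","w6")
for x in collars(c): print(*x)
P=pts(c)
# placed probe: points above lips near place 4
q=P[(P[...,2]>.028)&(P[...,2]<.06)&(P[...,1]>.09)&(P[...,1]<.122)&(abs(P[...,0]-.59)<.03)]
print(len(q), np.percentile(q[:,2],[50,95]) if len(q) else 0)
E
```

```text
[ 0.52622191 -0.28112479  0.16280878] [ 3.14111973e+00 -6.77077730e-04  3.03853776e+00] [-0.55  0.42  1.41  0.    1.31 -2.02] 15.5167 w 0.049713796631913526
[494.2  90.6] [ 30  25 583] [ 0.4419 -0.1173  0.07  ] 0.072
[342.7 116.6] [ 18   7 111] [ 0.4528 -0.2511  0.0202] 0.022
[212.2 154.6] [ 22  10 135] [ 0.4775 -0.3947  0.0198] 0.022
[280.  156.9] [ 19   9 136] [ 0.4878 -0.3223  0.0201] 0.023
[497.3 190.4] [ 4 41 82] [ 0.5537 -0.0764  0.0071] 0.01
[340.4 254.3] [16 10 97] [ 0.6087 -0.2677  0.0202] 0.022
[634.5 269.3] [11 11 70] [0.6676 0.0996 0.0317] 0.039
[283.9 286.3] [ 17  12 120] [ 0.644  -0.3394  0.0199] 0.022
0 0
```

Emit:
carry_out --motion "0.0046 0.022 -0.03 0 0 0 120;0 0 -0.03 0 0 0 120;0 0 -0.03 0 0 0 120;0 0 -0.03 0 0 0 120;0 0 -0.03 0 0 0 120;0 0 -0.015 0 0 0 120;0 0 -0.009 0 0 0 120;0 0 -0.004 0 0 0 120;0 0 -0.001 0 0 0 120;0 0 0 0 0 0 255;0 0 0 0 0 0 255;0 0 0 0 0 0 255;0 0 0 0 0 0 255;0 0 0 0 0 0 255;0 0 0 0 0 0 255;0 0 0 0 0 0 255;0 0 0 0 0 0 255;0 0 0 0 0 0 255"

```text
time_s: 17.02
ee_pos: [0.5312, -0.2592, -0.0154]
eef_rot: [-3.141, 0.0, 3.039]
force: [-1.6, 0.5, 5.8]
grip_width: 0.0144
grip_force: 50.0
```

Emit:
carry_out --motion "0 0 0.02 0 0 0 255;0 0 0.03 0 0 0 255;0 0 0.03 0 0 0 255;0 0 0.0155 0 0 0 255;0.0054 0.0291 0 0 0 3.6 255;0.0054 0.0291 0 0 0 4 255;0.0054 0.0291 0 0 0 0 255;0.0054 0.0291 0 0 0 0 255;0.0054 0.0291 0 0 0 0 255;0.0054 0.0291 0 0 0 0 255;0.0054 0.0291 0 0 0 0 255;0.0054 0.0291 0 0 0 0 255;0.0054 0.0291 0 0 0 0 255;0.0054 0.0291 0 0 0 0 255;0.0058 0.029 0 0 0 0 255;0 0 0 0 0 0 255;0 0 0 0 0 0 255"

```text
time_s: 18.43
ee_pos: [0.5906, 0.0621, 0.0792]
eef_rot: [-3.142, -0.001, -3.109]
force: [0.3, -0.7, -1.4]
grip_width: 0.0146
grip_force: 50.0
```

```bash
cat >> h.py <<'E'
def held(c,y0):
    P=pts(c);hsv=cv2.cvtColor(c["pixels"],cv2.COLOR_RGB2HSV)
    m=(P[...,2]>.09)&(P[...,2]<.13)&(abs(P[...,1]-y0)<.03)&(c["range_z"]>0)&(hsv[...,2]<60)
    for n,lo,hi in(("near",.48,.535),("far",.645,.69)):
        q=P[m&(P[...,0]>lo)&(P[...,0]<hi)]
        if len(q): print(n,len(q),np.median(q,0).round(4),q.min(0).round(4),q.max(0).round(4))
    r=P[(P[...,2]>.09)&(P[...,2]<.13)&(abs(P[...,1]-y0)<.02)&(P[...,0]>.52)&(P[...,0]<.55)&(c["range_z"]>0)]
    print("rod top",np.percentile(r[:,2],90), "ymid",(r[:,1].min()+r[:,1].max())/2)
E
python3 - <<'E'
from h import *
c=look("wrist","w7");held(c,.062)
E
```

```text
[0.59056967 0.06093214 0.07929999] [-3.14141292e+00 -8.08421517e-04 -3.11027739e+00] [ 0.04  0.5   1.5  -0.    1.14 -1.56] 18.4833 w 0.0146411924453877
far 405 [0.668  0.0651 0.1145] [0.6648 0.0554 0.1065] [0.6748 0.0749 0.1162]
rod top 0.11328176945270867 ymid 0.06085500020358505
```

Emit:
carry_out --motion "0 -0.0003 -0.02 0 0 0 255;0 0 -0.02 0 0 0 255;0 0 -0.012 0 0 0 255;0 0 -0.006 0 0 0 255;0 0 -0.006 0 0 0 255;0 0 -0.004 0 0 0 255;0 0 -0.004 0 0 0 255;0 0 -0.002 0 0 0 255;0 0 -0.001 0 0 0 255;0 0 -0.001 0 0 0 255;0 0 0 0 0 0 255"

```text
time_s: 19.4
ee_pos: [0.5912, 0.0605, 0.0063]
eef_rot: [3.141, 0.001, -3.112]
force: [-12.3, 4.4, 24.6]
grip_width: 0.015
grip_force: 50.0
```

Emit:
carry_out --motion "0 0 0.002 0 0 0 170;0 0 0 0 0 0 170;0 0 0 0 0 0 170;0 0 0 0 0 0 170;0 0 0.03 0 0 0 170;0 0 0.035 0 0 0 120;-0.002 -0.02 0.035 0 0 -4 120;-0.002 -0.035 0.035 0 0 -4 120;-0.002 -0.035 0.02 0 0 0 120;-0.002 -0.035 0 0 0 0 120;-0.002 -0.035 0 0 0 0 120;-0.002 -0.035 0 0 0 0 120;-0.002 -0.035 0 0 0 0 120;-0.002 -0.035 0 0 0 0 120;-0.002 -0.035 0 0 0 0 120;-0.002 -0.035 0 0 0 0 120;-0.002 -0.035 0 0 0 0 120;-0.003 -0.035 0 0 0 0 120;0 -0.021 0 0 0 0 120;0 0 0 0 0 0 120"

```text
time_s: 21.07
ee_pos: [0.5648, -0.364, 0.1542]
eef_rot: [-3.141, -0.001, 3.028]
force: [-0.9, 0.4, 0.1]
grip_width: 0.0496
grip_force: 0.0
```

```bash
python3 - <<'E'
from h import *
c=look("wrist","w8")
for x in collars(c): print(*x)
E
```

```text
[ 0.56532615 -0.36177946  0.1542016 ] [ 3.14120565e+00 -9.81985620e-04  3.02956281e+00] [-0.62  0.6   1.17 -0.    1.38 -2.08] 21.1167 w 0.04967406193355175
[624.8   4.7] [ 6 10 23] [ 0.4039 -0.0227  0.008 ] 0.011
[585.9  36. ] [ 34  28 706] [ 0.4426 -0.1188  0.0697] 0.073
[354.5 112.9] [15  7 57] [ 0.4895 -0.321   0.0202] 0.023
[571.6 145.7] [ 5 35 80] [ 0.5477 -0.0767  0.0068] 0.009
[304.9 250.8] [ 16  13 100] [ 0.6347 -0.3897  0.0201] 0.022
[348.  254.1] [ 17  11 103] [ 0.6445 -0.3415  0.0201] 0.022
[552.2 277.6] [19 17 70] [ 0.6703 -0.1375  0.0731] 0.075
```

Emit:
carry_out --motion "0.0007 0.0298 -0.03 0 0 0 120;0 0 -0.03 0 0 0 120;0 0 -0.03 0 0 0 120;0 0 -0.03 0 0 0 120;0 0 -0.03 0 0 0 120;0 0 -0.012 0 0 0 120;0 0 -0.006 0 0 0 120;0 0 -0.002 0 0 0 120;0 0 -0.0005 0 0 0 120;0 0 0 0 0 0 255;0 0 0 0 0 0 255;0 0 0 0 0 0 255;0 0 0 0 0 0 255;0 0 0 0 0 0 255;0 0 0 0 0 0 255;0 0 0 0 0 0 255;0 0 0 0 0 0 255;0 0 0 0 0 0 255"

```text
time_s: 22.62
ee_pos: [0.567, -0.3306, -0.0146]
eef_rot: [-3.141, 0.0, 3.032]
force: [-1.1, 0.3, 3.9]
grip_width: 0.0148
grip_force: 50.0
```

Emit:
carry_out --motion "0 0 0.02 0 0 0 255;0 0 0.03 0 0 0 255;0 0 0.03 0 0 0 255;0 0 0.0146 0 0 0 255;0.0021 0.0289 0 0 0 4 255;0.0021 0.0289 0 0 0 3.9 255;0.0021 0.0289 0 0 0 0 255;0.0021 0.0289 0 0 0 0 255;0.0021 0.0289 0 0 0 0 255;0.0021 0.0289 0 0 0 0 255;0.0021 0.0289 0 0 0 0 255;0.0021 0.0289 0 0 0 0 255;0.0021 0.0289 0 0 0 0 255;0.0021 0.0289 0 0 0 0 255;0.0021 0.0289 0 0 0 0 255;0.0021 0.0288 0 0 0 0 255;0 0 0 0 0 0 255;0 0 0 0 0 0 255"

```text
time_s: 24.12
ee_pos: [0.5918, 0.0173, 0.0794]
eef_rot: [-3.142, -0.001, -3.111]
force: [-0.4, -0.3, -1.4]
grip_width: 0.0151
grip_force: 50.0
```

```bash
python3 - <<'E'
from h import *
c=look("wrist","w9");held(c,.0175)
E
```

```text
[0.59186518 0.01619103 0.07943304] [-3.14146070e+00 -5.47243295e-04 -3.11199163e+00] [-0.03  0.5   1.51 -0.    1.14 -1.63] 24.1667 w 0.014665076027579743
near 41 [0.5161 0.0194 0.1142] [0.5115 0.0104 0.1124] [0.517  0.0251 0.116 ]
far 400 [0.6691 0.0201 0.1138] [0.6663 0.0103 0.1061] [0.6754 0.0295 0.1158]
rod top 0.11263232411197684 ymid 0.016397482795917753
```

Emit:
carry_out --motion "0 -0.0003 -0.02 0 0 0 255;0 0 -0.02 0 0 0 255;0 0 -0.012 0 0 0 255;0 0 -0.006 0 0 0 255;0 0 -0.006 0 0 0 255;0 0 -0.004 0 0 0 255;0 0 -0.003 0 0 0 255;0 0 -0.002 0 0 0 255;0 0 -0.001 0 0 0 255;0 0 0 0 0 0 255"

```text
time_s: 25.0
ee_pos: [0.5922, 0.0158, 0.0072]
eef_rot: [3.141, 0.0, -3.113]
force: [-7.6, 3.1, 14.6]
grip_width: 0.0148
grip_force: 50.0
```

Emit:
carry_out --motion "0 0 -0.001 0 0 0 255;0 0 0 0 0 0 255;0 0 0.001 0 0 0 170;0 0 0 0 0 0 170;0 0 0 0 0 0 170;0 0 0 0 0 0 170;0 0 0.03 0 0 0 170;0 0 0.035 0 0 0 120;-0.002 -0.02 0.035 0 0 2 120;-0.003 -0.035 0.035 0 0 0 120;-0.003 -0.035 0.02 0 0 0 120;-0.003 -0.035 0 0 0 0 120;-0.003 -0.035 0 0 0 0 120;-0.003 -0.035 0 0 0 0 120;-0.003 -0.035 0 0 0 0 120;-0.003 -0.035 0 0 0 0 120;-0.003 -0.035 0 0 0 0 120;-0.003 -0.035 0 0 0 0 120;-0.003 -0.035 0 0 0 0 120;-0.003 -0.035 0 0 0 0 120"

```text
time_s: 26.67
ee_pos: [0.5569, -0.3854, 0.1548]
eef_rot: [3.141, -0.0, -3.078]
force: [1.1, 1.0, 0.4]
grip_width: 0.0498
grip_force: 0.0
```

Emit:
carry_out --motion "-0.003 -0.015 0 0 0 0 120;0 0 0 0 0 0 120;0 0 0 0 0 0 120"

```text
time_s: 26.92
ee_pos: [0.5542, -0.3985, 0.1545]
eef_rot: [3.141, -0.001, -3.079]
force: [0.5, -0.0, -1.4]
grip_width: 0.0496
grip_force: 0.0
```

```bash
python3 - <<'E'
from h import *
c=look("wrist","w10")
for x in collars(c): print(*x)
E
```

```text
[ 0.55466533 -0.39762382  0.15483203] [ 3.14102270e+00 -3.62900585e-04 -3.07778854e+00] [-0.68  0.63  1.12  0.    1.39 -2.31] 26.9667 w 0.04983362661284709
[627.  103.4] [ 27  24 562] [ 0.4428 -0.1204  0.069 ] 0.073
[634.3 300.8] [11 12 78] [0.6706 0.0089 0.0312] 0.041
```

View pics/w10.png

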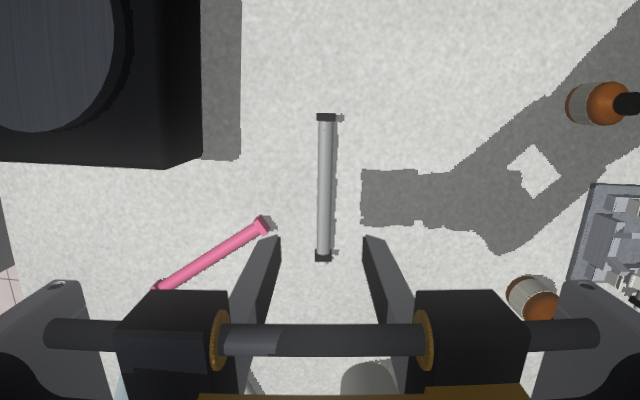

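The last probe lies at (325,187) between the fingers, with collars at (326,117) and (323,256). My darkness threshold missed them.

```bash
python3 - <<'E'
from h import *
c=load("w10");c["R"]=R.from_euler('xyz',c["attitude"]).as_matrix();P=pts(c)
for a in((110,124,312,340),(250,263,312,336)):
    q=P[a[0]:a[1],a[2]:a[3]].reshape(-1,3);q=q[(q[:,2]>.016)&(q[:,2]<.025)];print(len(q),np.median(q,0),q.min(0),q.max(0))
E
```

```text
180 [ 0.4788582  -0.39740045  0.02006899] [ 0.47403627 -0.4068739   0.01617639] [ 0.48485363 -0.38814516  0.02236343]
166 [ 0.63300181 -0.39034045  0.01975996] [ 0.62625074 -0.39994206  0.01600403] [ 0.64239096 -0.38100724  0.02230404]
```

Emit:
carry_out --motion "0.002 0.0037 -0.03 0 0 -1 120;0 0 -0.03 0 0 0 120;0 0 -0.03 0 0 0 120;0 0 -0.03 0 0 0 120;0 0 -0.03 0 0 0 120;0 0 -0.012 0 0 0 120;0 0 -0.006 0 0 0 120;0 0 -0.002 0 0 0 120;0 0 0 0 0 0 120;0 0 0 0 0 0 255;0 0 0 0 0 0 255;0 0 0 0 0 0 255;0 0 0 0 0 0 255;0 0 0 0 0 0 255;0 0 0 0 0 0 255;0 0 0 0 0 0 255;0 0 0 0 0 0 255;0 0 0 0 0 0 255"

```text
time_s: 28.47
ee_pos: [0.5566, -0.3949, -0.0146]
eef_rot: [-3.141, 0.0, -3.095]
force: [-0.2, 0.9, 4.1]
grip_width: 0.0149
grip_force: 50.0
```

Emit:
carry_out --motion "0 0 0.02 0 0 0 255;0 0 0.03 0 0 0 255;0 0 0.03 0 0 0 255;0 0 0.0156 0 0 0 255;0.0031 0.0305 0 0 0 -1 255;0.0031 0.0305 0 0 0 0 255;0.0031 0.0305 0 0 0 0 255;0.0031 0.0305 0 0 0 0 255;0.0031 0.0305 0 0 0 0 255;0.0031 0.0305 0 0 0 0 255;0.0031 0.0305 0 0 0 0 255;0.0031 0.0305 0 0 0 0 255;0.0031 0.0305 0 0 0 0 255;0.0031 0.0305 0 0 0 0 255;0.0031 0.0305 0 0 0 0 255;0.0031 0.0305 0 0 0 0 255;0 0 0 0 0 0 255;0 0 0 0 0 0 255"

```text
time_s: 29.97
ee_pos: [0.5937, -0.0276, 0.0805]
eef_rot: [-3.142, -0.0, -3.11]
force: [0.5, -0.6, -1.7]
grip_width: 0.0146
grip_force: 50.0
```

```bash
python3 - <<'E'
from h import *
c=look("wrist","w11");held(c,-.0275)
E
```

```text
[ 0.59364725 -0.02882128  0.08056977] [-3.14143981e+00 -2.97986104e-04 -3.11198075e+00] [-0.11  0.5   1.5  -0.    1.14 -1.71] 30.0167 w 0.014175691004858776
near 432 [ 0.5155 -0.028   0.1155] [ 0.5117 -0.0393  0.1131] [ 0.5186 -0.02    0.1173]
far 392 [ 0.6709 -0.0248  0.115 ] [ 0.6682 -0.0346  0.1084] [ 0.6769 -0.0155  0.1168]
rod top 0.11382175588742297 ymid -0.028695528201880285
```

Emit:
carry_out --motion "0 0 -0.02 0 0 0 255;0 0 -0.02 0 0 0 255;0 0 -0.012 0 0 0 255;0 0 -0.006 0 0 0 255;0 0 -0.006 0 0 0 255;0 0 -0.004 0 0 0 255;0 0 -0.004 0 0 0 255;0 0 -0.0015 0 0 0 255;0 0 -0.001 0 0 0 255;0 0 0 0 0 0 255"

```text
time_s: 30.85
ee_pos: [0.5939, -0.029, 0.0072]
eef_rot: [3.142, 0.0, -3.113]
force: [-3.4, 2.8, 8.4]
grip_width: 0.0146
grip_force: 50.0
```

Emit:
carry_out --motion "0 0 -0.001 0 0 0 255;0 0 -0.0005 0 0 0 255;0 0 0 0 0 0 255;0 0 0.001 0 0 0 170;0 0 0 0 0 0 170;0 0 0 0 0 0 170;0 0 0 0 0 0 170;0 0 0.03 0 0 0 170;0 0 0.035 0 0 0 150;0 0 0.035 0 0 0 150;-0.01 0.01 0.035 0 0 0 150;-0.02 0.02 0.035 0 0 0 150;-0.02 0.02 0 0 0 0 150;-0.02 0.02 0 0 0 0 150;0 0 0 0 0 0 150;0 0 0 0 0 0 150"

```text
time_s: 32.18
ee_pos: [0.5249, 0.0403, 0.1735]
eef_rot: [-3.141, 0.001, -3.112]
force: [0.4, 0.1, 0.2]
grip_width: 0.0387
grip_force: 0.0
```

```bash
python3 - <<'E'
from h import *
c=look("wrist","w12");P=pts(c);V=c["range_z"]>0
for y in(.1075,.0622,.0175,-.0274):
    for n,lo,hi in(("nearrod",.555,.575),("nearcol",.505,.52),("farcol",.66,.68)):
        x0=(lo+hi)/2; yy=y+.028*(x0-.59)
        q=P[V&(P[...,0]>lo)&(P[...,0]<hi)&(abs(P[...,1]-yy)<.014)&(P[...,2]>.022)&(P[...,2]<.07)]
        print(y,n,len(q),(np.percentile(q[:,2],[50,95]).round(4),((q[:,1].min()+q[:,1].max())/2-yy).round(4)) if len(q) else"")
F=P[V&(P[...,2]>.1)&(P[...,2]<.112)&(P[...,1]>.14)&(P[...,1]<.25)&(abs(P[...,0]-.585)<.03)];print("fin",F.mean(0))
E
```

```text
[0.52537547 0.03964281 0.17329827] [-3.14135406e+00  3.72564550e-04 -3.11235146e+00] [ 0.01  0.26  1.6  -0.    1.28 -1.59] 32.2333 w 0.0386241867586784
0.1075 nearrod 223 (array([0.0389, 0.0408]), np.float64(-0.001))
0.1075 nearcol 245 (array([0.0414, 0.0432]), np.float64(-0.0011))
0.1075 farcol 0 
0.0622 nearrod 228 (array([0.039 , 0.0409]), np.float64(-0.0008))
0.0622 nearcol 225 (array([0.0416, 0.0434]), np.float64(-0.0008))
0.0622 farcol 210 (array([0.0406, 0.0432]), np.float64(-0.0002))
0.0175 nearrod 239 (array([0.039 , 0.0409]), np.float64(-0.0002))
0.0175 nearcol 203 (array([0.0418, 0.0433]), np.float64(-0.0006))
0.0175 farcol 222 (array([0.0405, 0.043 ]), np.float64(-0.0008))
-0.0274 nearrod 243 (array([0.0391, 0.0409]), np.float64(-0.0001))
-0.0274 nearcol 206 (array([0.0417, 0.0434]), np.float64(-0.0009))
-0.0274 farcol 0 
fin [0.58396725 0.19856194 0.10629876]
```

View pics/w12.png

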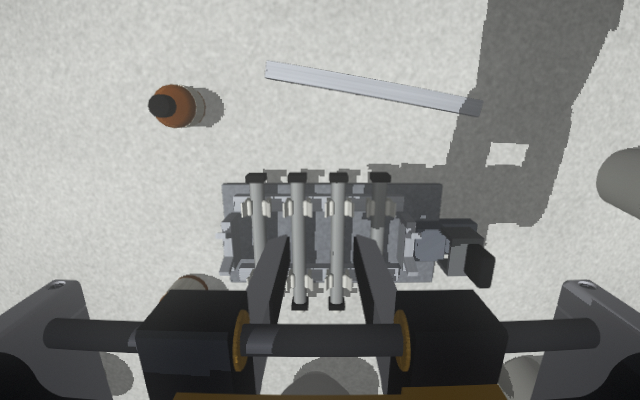

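All four probes are seated: rods sit side by side in the clips and the rod tops measure about 40 mm. The keeper bar runs (265,70)–(480,108).

```bash
python3 - <<'E'
from h import *
c=load("w12");c["R"]=R.from_euler('xyz',c["attitude"]).as_matrix();P=pts(c);V=c["range_z"]>0
m=V&(P[...,2]>.011)&(P[...,2]<.018)&(P[...,0]>.37)&(P[...,0]<.47)&(P[...,1]>-.06)&(P[...,1]<.26)
n,l,st,ce=cv2.connectedComponentsWithStats(m.astype(np.uint8));i=1+st[1:,4].argmax();q=P[l==i]
r=cv2.minAreaRect((q[:,:2]*1000).astype(np.float32));print(len(q),r,np.median(q[:,2]));print(cv2.boxPoints(r))
E
```

```text
3876 ((417.60906982421875, 96.23838806152344), (240.3975830078125, 18.931629180908203), 82.24250793457031) 0.014322143824817113
[[392.0054   -21.582672]
 [410.76376  -24.138077]
 [443.21274  214.05945 ]
 [424.45438  216.61485 ]]
```

Emit:
carry_out --motion "-0.0077 0.004 0 0 0 -7.1 130;-0.0077 0.004 0 0 0 -7.1 130;-0.0077 0.004 0 0 0 -7.1 130;-0.0077 0.004 0 0 0 -7.1 130;-0.0077 0.004 0 0 0 -7.1 130;-0.0077 0.004 0 0 0 -7.1 130;-0.0077 0.004 0 0 0 -7.1 130;-0.0077 0.004 -0.01 0 0 -7.1 130;-0.0077 0.004 -0.01 0 0 -7.1 130;-0.0077 0.004 -0.01 0 0 -7.1 130;-0.0077 0.004 -0.01 0 0 -7.1 130;-0.0077 0.004 -0.01 0 0 -7.1 130;-0.0077 0.004 -0.01 0 0 -7.1 130;-0.0077 0.004 -0.01 0 0 -7.1 130;0 0 -0.02 0 0 0 130;0 0 0 0 0 0 130;0 0 0 0 0 0 130"

```text
time_s: 33.65
ee_pos: [0.4176, 0.0952, 0.0828]
eef_rot: [-3.14, 0.001, 1.436]
force: [0.1, -0.0, -0.9]
grip_width: 0.046
grip_force: 0.0
```

```bash
python3 - <<'E'
from h import *
c=look("wrist","w13");P=pts(c);V=c["range_z"]>0
m=V&(P[...,2]>.011)&(P[...,2]<.018)&(P[...,0]>.37)&(P[...,0]<.47)&(P[...,1]>-.06)&(P[...,1]<.26)
n,l,st,ce=cv2.connectedComponentsWithStats(m.astype(np.uint8));i=1+st[1:,4].argmax();q=P[l==i]
r=cv2.minAreaRect((q[:,:2]*1000).astype(np.float32));print(len(q),r);print(cv2.boxPoints(r))
E
```

```text
[0.41805623 0.09531755 0.08354439] [-3.14130685e+00  1.36151084e-04  1.43576085e+00] [ 0.14  0.15  1.96 -0.    1.03  0.27] 33.7 w 0.0459543318390077
5374 ((417.798095703125, 96.79837036132812), (239.39923095703125, 18.26006507873535), 82.1262435913086)
[[392.35638  -20.522026]
 [410.44427  -23.02349 ]
 [443.2398   214.11877 ]
 [425.15192  216.62024 ]]
```

Emit:
carry_out --motion "0 0.001 -0.03 0 0 0 130;0 0 -0.03 0 0 0 130;0 0 -0.02 0 0 0 130;0 0 -0.013 0 0 0 130;0 0 -0.005 0 0 0 130;0 0 -0.002 0 0 0 130;0 0 0 0 0 0 255;0 0 0 0 0 0 255;0 0 0 0 0 0 255;0 0 0 0 0 0 255;0 0 0 0 0 0 255;0 0 0 0 0 0 255;0 0 0 0 0 0 255;0 0 0 0 0 0 255;0 0 0 0 0 0 255"

```text
time_s: 34.95
ee_pos: [0.4178, 0.0967, -0.0163]
eef_rot: [3.141, -0.0, 1.435]
force: [-2.2, -1.1, 6.4]
grip_width: 0.0176
grip_force: 50.0
```

Emit:
carry_out --motion "0 0 0.015 0 0 0 255;0 0 0.025 0 0 0 255;0 0 0.03 0 0 0 255;0 0 0.0263 0 0 0 255;0.0216 -0.0072 0 0 0 3 255;0.0216 -0.0072 0 0 0 3.4 255;0.0216 -0.0072 0 0 0 3 255;0.0216 -0.0072 0 0 0 0 255;0.0216 -0.0072 0 0 0 0 255;0.0216 -0.0072 0 0 0 0 255;0.0216 -0.0072 0 0 0 0 255;0.0216 -0.0068 0 0 0 0 255;0 0 0 0 0 0 255;0 0 0 0 0 0 255"

```text
time_s: 36.12
ee_pos: [0.5902, 0.0392, 0.0788]
eef_rot: [-3.141, -0.0, 1.599]
force: [-0.7, 0.3, -1.1]
grip_width: 0.0173
grip_force: 50.0
```

```bash
python3 - <<'E'
from h import *
c=look("wrist","w14");P=pts(c);V=c["range_z"]>0
m=V&(P[...,2]>.085)&(P[...,2]<.12)&(abs(P[...,0]-.59)<.03)&(P[...,1]>-.1)&(P[...,1]<.17)
n,l,st,ce=cv2.connectedComponentsWithStats(m.astype(np.uint8))
for i in range(1,n):
    if st[i,4]>60:
        q=P[l==i];r=cv2.minAreaRect((q[:,:2]*1000).astype(np.float32));print(ce[i],st[i],r,np.median(q[:,2]))
        for y in np.arange(-.08,.16,.03):
            s=q[abs(q[:,1]-y)<.006]
            if len(s)>5: print(round(y,3),"x",s[:,0].min().round(4),s[:,0].max().round(4),"z",np.median(s[:,2]).round(4))
for nm,y in(("R",.1425),("L",-.0625)):
    q=P[V&(abs(P[...,1]-y)<.009)&(P[...,2]>.050)&(P[...,2]<.067)&(abs(P[...,0]-.59)<.03)]
    if len(q): print(nm,len(q),q.min(0),q.max(0))
E
```

```text
[0.58963152 0.03951467 0.07890632] [-3.14031143e+00 -8.04846482e-05  1.59930637e+00] [ 0.    0.49  1.51  0.    1.14 -0.02] 36.1667 w 0.017148726935739402
[321.39839968 175.84678455] [  284    32    76   292 10123] ((586.65966796875, 75.31061553955078), (41.37191390991211, 166.2971954345703), 8.008965492248535) 0.10929582276838704
0.01 x 0.5826 0.6007 z 0.1092
0.04 x 0.5818 0.5995 z 0.1093
0.07 x 0.5811 0.5987 z 0.1094
0.1 x 0.5801 0.598 z 0.1094
0.13 x 0.5791 0.5973 z 0.1093
[320.71289062 375.87207031] [ 308  357   27   39 1024] ((592.8272705078125, -49.623687744140625), (17.464380264282227, 35.59532928466797), 0.7609368562698364) 0.10913663290149161
-0.05 x 0.584 0.6015 z 0.1091
R 754 [0.56256429 0.13542298 0.05014713] [0.61256793 0.14818836 0.06695274]
```

View pics/w14.png

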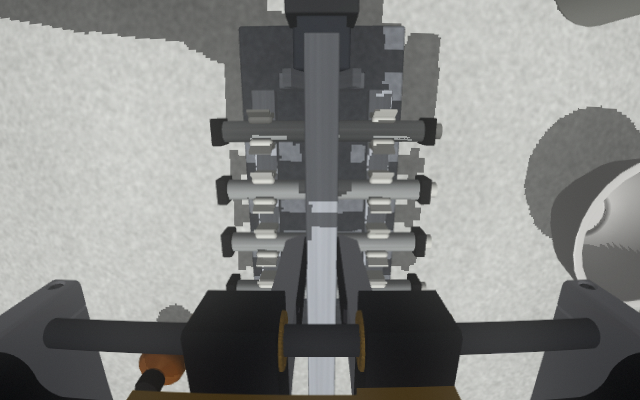

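The bar is held over the rack axis, from the hood at (321,30) down to the gripper at (321,390), and midway between the saddle cheeks at (290,78) and (352,78). Lowering it.

Emit:
carry_out --motion "0 0.001 -0.015 0 0 0 255;0 0 -0.01 0 0 0.2 255;0 0 -0.01 0 0 0 255;0 0 -0.006 0 0 0 255;0 0 -0.005 0 0 0 255;0 0 -0.003 0 0 0 255;0 0 -0.0015 0 0 0 255;0 0 0 0 0 0 255;0 0 0 0 0 0 255"

```text
time_s: 36.92
ee_pos: [0.5904, 0.0405, 0.0293]
eef_rot: [3.141, -0.0, 1.603]
force: [-0.2, 0.5, -1.2]
grip_width: 0.0179
grip_force: 50.0
```

Emit:
carry_out --motion "0 0 -0.001 0 0 0 255;0 0 -0.001 0 0 0 255;0 0 0 0 0 0 255"

```text
time_s: 37.17
ee_pos: [0.5905, 0.0405, 0.0278]
eef_rot: [3.141, 0.0, 1.603]
force: [-2.0, -0.5, 5.4]
grip_width: 0.0174
grip_force: 50.0
```

Emit:
carry_out --motion "0 0 0.0005 0 0 0 140;0 0 0 0 0 0 140;0 0 0 0 0 0 140;0 0 0 0 0 0 140;0 0 0 0 0 0 140;0 0 0.02 0 0 0 140;0 0 0.03 0 0 0 140;0 0 0.035 0 0 0 140;0 0 0.03 0 0 0 255;0 0.03 0 0 0 0 255;0 0.035 0 0 0 0 255;-0.002 0.035 0 0 0 0 255;-0.002 0.035 0 0 0 0 255;-0.002 0.035 0 0 0 0 255;0 0.02 0 0 0 0 255;0 0 0 0 0 0 255;0 0 0 0 0 0 255;0 0 0 0 0 0 255"

```text
time_s: 38.67
ee_pos: [0.5843, 0.2297, 0.1423]
eef_rot: [-3.141, 0.0, 1.603]
force: [0.6, -0.3, -0.1]
grip_width: 0.0007
grip_force: 0.0
```

```bash
python3 - <<'E'
from h import *
look("wrist","w15")
for n in("top","side"):
    c=cam(n);P=pts(c);V=c["range_z"]>0
    q=P[V&(abs(P[...,0]-.59)<.02)&(P[...,1]>-.09)&(P[...,1]<.165)&(P[...,2]>.045)&(P[...,2]<.064)]
    hs=[(round(float(y),2),len(s),np.median(s,0).round(4)[[0,2]]) for y in np.arange(-.08,.17,.04) for s in [q[abs(q[:,1]-y)<.012]] if len(s)]
    print(n,len(q),hs,q[:,1].min(),q[:,1].max())
    F=P[V&(P[...,2]>.1)&(P[...,2]<.112)&(P[...,1]>.15)&(P[...,1]<.235)&(abs(P[...,0]-.585)<.03)];print("fin",len(F),np.median(F,0) if len(F) else 0)
E
```

```text
[0.58438342 0.22937991 0.1424058 ] [-3.14146940e+00  2.20124861e-04  1.60196331e+00] [ 0.32  0.51  1.33 -0.    1.3   0.28] 38.7167 w 0.0004619672499111576
top 556 [(-0.08, 35, array([0.5939, 0.0573])), (-0.04, 54, array([0.5924, 0.0576])), (0.0, 53, array([0.5913, 0.0566])), (0.04, 47, array([0.592 , 0.0568])), (0.08, 49, array([0.5895, 0.0572])), (0.12, 54, array([0.5871, 0.0569])), (0.16, 29, array([0.5896, 0.0553]))] -0.08087034066731805 0.1639526044552787
fin 31 [0.58810457 0.19367342 0.10683399]
side 439 [(-0.08, 46, array([0.5892, 0.0545])), (-0.04, 46, array([0.5895, 0.0569])), (0.0, 40, array([0.5882, 0.0566])), (0.04, 34, array([0.5856, 0.0564])), (0.08, 34, array([0.5841, 0.0566])), (0.12, 33, array([0.5844, 0.0577])), (0.16, 18, array([0.5822, 0.0566]))] -0.08219021210500344 0.1581143062048268
fin 37 [0.58475198 0.19689238 0.10478109]
```

View pics/w15.png

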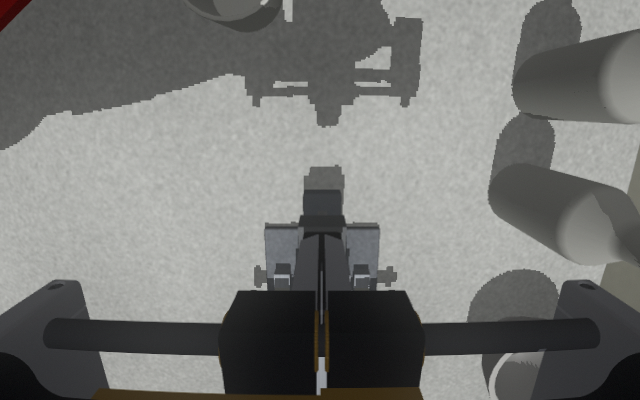

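The bar lies level in both saddles: top about 57 mm up, y from −0.081 to 0.158. The closed fingers are just behind the fin. There is a dark block at (323,200), and I'll check its height before going down.

```bash
python3 - <<'E'
from h import *
c=load("w15");c["R"]=R.from_euler('xyz',c["attitude"]).as_matrix();P=pts(c)
for v in range(165,300,8): print(v,P[v,312].round(3),P[v,330].round(3))
E
```

```text
165 [0.574 0.255 0.001] [0.593 0.256 0.   ]
173 [0.574 0.247 0.001] [0.594 0.247 0.001]
181 [0.574 0.238 0.001] [ 0.594  0.238 -0.   ]
189 [0.574 0.229 0.001] [0.594 0.229 0.   ]
197 [0.575 0.225 0.022] [0.594 0.226 0.022]
205 [0.575 0.217 0.023] [0.594 0.217 0.021]
213 [0.576 0.208 0.022] [0.595 0.209 0.023]
221 [0.576 0.211 0.057] [0.594 0.211 0.056]
229 [0.577 0.208 0.071] [0.593 0.209 0.072]
237 [0.579 0.24  0.168] [0.589 0.24  0.168]
245 [0.579 0.24  0.179] [0.589 0.24  0.179]
253 [0.579 0.24  0.191] [0.589 0.24  0.19 ]
261 [0.58  0.24  0.199] [0.589 0.24  0.199]
269 [0.58  0.24  0.208] [0.588 0.24  0.208]
277 [0.58  0.239 0.214] [0.588 0.24  0.214]
285 [0.58  0.24  0.223] [0.588 0.239 0.221]
293 [0.581 0.264 0.267] [0.586 0.264 0.266]
```

Emit:
carry_out --motion "0 0 -0.03 0 0 0 255;0 0 -0.03 0 0 0 255;0 0 -0.02 0 0 0 255;0 0 0 0 0 0 255;0 -0.006 0 0 0 0 255;0 -0.006 0 0 0 0 255;0 -0.005 0 0 0 0 255;0 -0.004 0 0 0 0 255;0 -0.004 0 0 0 0 255;0 -0.004 0 0 0 0 255;0 -0.004 0 0 0 0 255;0 -0.004 0 0 0 0 255;0.001 -0.003 0 0 0 0 255;0 0 0 0 0 0 255"

```text
time_s: 39.98
ee_pos: [0.5853, 0.1897, 0.0626]
eef_rot: [-3.142, 0.0, 1.602]
force: [-0.6, -0.1, 0.2]
grip_width: 0.0005
grip_force: 0.0
```

Emit:
carry_out --motion "0 -0.0015 0 0 0 0 255;0 -0.0015 0 0 0 0 255;0 -0.001 0 0 0 0 255;0 0 0 0 0 0 255"

```text
time_s: 40.32
ee_pos: [0.5852, 0.1863, 0.0624]
eef_rot: [-3.142, 0.0, 1.603]
force: [-1.1, -0.4, -0.1]
grip_width: 0.0007
grip_force: 0.0
```

Emit:
carry_out --motion "0 -0.0015 0 0 0 0 255;0 -0.001 0 0 0 0 255;0 0 0 0 0 0 255"

```text
time_s: 40.57
ee_pos: [0.5852, 0.1861, 0.0626]
eef_rot: [3.141, -0.003, 1.604]
force: [1.4, 15.3, -0.8]
grip_width: 0.0003
grip_force: 7.3
```

```bash
python3 - <<'E'
from h import *
print(ctrl.get_obs()["force"])
c=cam("side");P=pts(c);V=c["range_z"]>0
F=P[V&(P[...,2]>.09)&(P[...,2]<.104)&(P[...,1]>.14)&(P[...,1]<.26)&(abs(P[...,0]-.585)<.03)];print("fin side",len(F),np.median(F,0),F.min(0))
F=P[V&(P[...,2]>.06)&(P[...,2]<.07)&(P[...,1]>.1)&(P[...,1]<.26)&(abs(P[...,0]-.585)<.03)];print("hood",len(F),np.median(F,0),F.min(0))
E
```

```text
[ 1.35892861 15.25841871 -0.77305135]
fin side 43 [0.57989137 0.16387022 0.09871128] [0.5677372  0.15906807 0.0900371 ]
hood 55 [0.57649405 0.14800462 0.06694555] [0.56136149 0.11048789 0.0601138 ]
```

Emit:
carry_out --motion "0 -0.0015 0 0 0 0 255;0 0 0 0 0 0 255;0 0 0 0 0 0 255"

```text
time_s: 40.87
ee_pos: [0.5852, 0.186, 0.0627]
eef_rot: [3.14, -0.005, 1.604]
force: [0.7, 22.5, -1.2]
grip_width: 0.0004
grip_force: 11.5
```

Emit:
carry_out --motion "0 0.005 0 0 0 0 255;0 0.015 0 0 0 0 255;0 0.01 0.02 0 0 0 255;0 0 0.035 0 0 0 255;0 0 0.035 0 0 0 255;0 0 0.035 0 0 0 255;0 -0.035 0.02 0 0 0 200;0 -0.035 0 0 0 0 200;0 -0.035 0 0 0 0 200;0 -0.035 0 0 0 0 200;0 -0.035 0 0 0 0 200;0 -0.035 0 0 0 0 200;0 -0.02 0 0 0 0 200;0 0 0 0 0 0 200;0 0 0 0 0 0 200"

```text
time_s: 42.12
ee_pos: [0.5853, -0.0177, 0.2074]
eef_rot: [-3.141, 0.0, 1.601]
force: [0.2, 0.8, 0.5]
grip_width: 0.0205
grip_force: 0.0
```

```bash
python3 - <<'E'
from h import *
c=look("wrist","w16");P=pts(c);V=c["range_z"]>0
F=P[V&(P[...,2]>.1)&(P[...,2]<.112)&(P[...,1]>.14)&(P[...,1]<.25)&(abs(P[...,0]-.585)<.03)];print("fin",len(F),np.median(F,0))
q=P[V&(abs(P[...,0]-.59)<.007)&(P[...,1]>-.09)&(P[...,1]<.145)&(P[...,2]>.045)&(P[...,2]<.064)]
for y in np.arange(-.08,.15,.03):
    s=q[abs(q[:,1]-y)<.008]
    if len(s): print(round(y,2),len(s),np.median(s,0).round(4))
for y in(.1075,.0622,.0175,-.0274):
  for n,lo,hi in(("nearcol",.505,.52),("farcol",.66,.68)):
    x0=(lo+hi)/2; yy=y+.028*(x0-.59)
    s=P[V&(P[...,0]>lo)&(P[...,0]<hi)&(abs(P[...,1]-yy)<.014)&(P[...,2]>.022)&(P[...,2]<.07)]
    if len(s): print(y,n,len(s),np.percentile(s[:,2],95).round(4),((s[:,1].min()+s[:,1].max())/2-yy).round(4))
E
```

```text
[ 0.5852667  -0.01684638  0.20736376] [-3.14121283e+00 -6.58980161e-05  1.60264832e+00] [-0.09  0.36  1.38  0.    1.39 -0.12] 42.1667 w 0.02062221973892776
fin 0 [nan nan nan]
-0.08 51 [ 0.5907 -0.0755  0.0579]
-0.05 143 [ 0.5909 -0.0497  0.0583]
-0.02 165 [ 0.5909 -0.0199  0.0583]
0.01 183 [0.59   0.01   0.0584]
0.04 194 [0.5901 0.0398 0.0584]
0.07 197 [0.59   0.07   0.0582]
0.1 214 [0.59   0.1    0.0585]
0.13 226 [0.5899 0.13   0.0582]
0.1075 nearcol 232 0.0433 -0.0009
0.1075 farcol 272 0.0433 -0.0003
0.0622 nearcol 192 0.0432 -0.0007
0.0622 farcol 267 0.043 -0.0006
0.0175 nearcol 170 0.0435 -0.0011
0.0175 farcol 265 0.043 -0.0009
-0.0274 nearcol 146 0.0433 -0.0013
-0.0274 farcol 258 0.0432 -0.0011
  return _methods._mean(a, axis=axis, dtype=dtype,
  ret = um.true_divide(
```

View pics/w16.png

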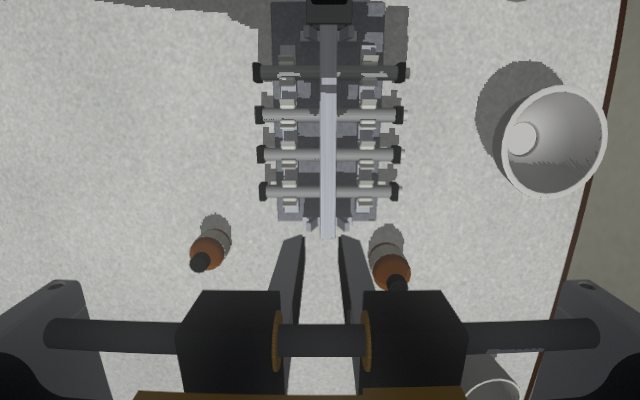

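All four probes are clipped, the bar is seated and level, and the bottles are standing at (207,255) and (392,272). The hood edge is at (328,22), so I'll check the cap's position from it.

```bash
python3 - <<'E'
from h import *
c=load("w16");c["R"]=R.from_euler('xyz',c["attitude"]).as_matrix();P=pts(c);V=c["range_z"]>0
F=P[V&(P[...,2]>.062)&(P[...,2]<.076)&(P[...,1]>.1)&(P[...,1]<.25)&(abs(P[...,0]-.587)<.015)];print(len(F),np.percentile(F[:,1],[0,2,10,50]))
c1=load("w1");c1["R"]=R.from_euler('xyz',c1["attitude"]).as_matrix();P=pts(c1);V=c1["range_z"]>0
F=P[V&(P[...,2]>.062)&(P[...,2]<.076)&(P[...,1]>.1)&(P[...,1]<.25)&(abs(P[...,0]-.587)<.015)];print("initial",len(F),np.percentile(F[:,1],[0,2,10,50]))
t=cam("top");P=pts(t);V=t["range_z"]>0
F=P[V&(P[...,2]>.095)&(P[...,2]<.115)&(P[...,1]>.14)&(P[...,1]<.25)&(abs(P[...,0]-.585)<.03)];print("fin top",len(F),np.median(F,0))
E
```

```text
632 [0.14683168 0.14724915 0.14856836 0.15574621]
initial 441 [0.14753543 0.14833941 0.14963752 0.15700288]
fin top 58 [0.58698835 0.16927774 0.10545869]
```

The hood edge is back at its initial home position (0.147 m, against 0.1475 m at the start), so I'm handing in.

```bash
python3 -c "
from station import ctrl
print(ctrl.hand_in())"
```

```text
the job is handed in; nothing more can be done
None
```

The job is handed in, with no verdict returned: by camera all four probes are clipped home, the keeper bar is down in both saddles, the end cap is back home, and the bottles and the tub beside the rack were not tipped.

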